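# Flip the washed canister lids and plug them into their canisters

### The arm

A 6-joint arm with a two-finger parallel gripper is mounted at the origin on the work surface. World frame = base frame: x ahead of the robot, y to its left, z up, the work surface at z = 0. Lengths are in m, angles in rad, forces in N, time in s.
With the tool pointing down it reaches from about 0.35 to 0.975 m from the base axis. Payload 4.9 kg.
Tool frame: the origin (TCP) lies at the very end of the fingers, on their centre line; the grasp point (between the pads) lies 19 mm behind it (ctrl.tcp_to_grasp is the z of the grasp point in the tool frame, in m); z points along the fingers, y is the line along which they close (so a half turn about z gives the same grasp; the last joint's range is limited). The gripper opens to 85 mm and grips with 20 to 120 N. Pads are 22 mm wide; open, the fingers measure 114 mm over their backs; the gripper's body (76 mm by 85 mm) begins 54 mm behind the grasp point. The pads swing forward as they close: fully open they stand 13 mm farther back than shut.
Start: joints at [-1.366, 0.053, 1.613, -0, 1.476, -0.119], TCP at [0.199, -0.593, 0.231] pointing down, gripper open.
Joint ranges: [-3.01, 3.01], [-1.01, 2.22], [0.06, 2.58], [-1.02, 4.17], [0.09, 2.62], [-3.14, 3.14]. Speed limits (rad/s): [2.57, 2.57, 3.14, 3.14, 3.14, 3.14].

### API

Orientations are given as a rotation vector (axis times angle).
In Python, from station import ctrl, eyes, job, nets gives the robot as it stands. The module is installed in compiled form; this text tells all that it offers.
- The arm moves only by the tool jog_arm, never from a script. Its argument "commands" is one flat list of numbers, 7 for each row, row after row: the shift along the tool's x, y, z each as a share of 0.06 m, from -1 to 1, then the turn, a rotation vector about the tool's x, y, z each as a share of 0.1 rad, from -1 to 1, then the finger opening in mm, from 0 to 85.4. In form: [x, y, z, ax, ay, az, grip, x, y, z, ax, ay, az, grip, ...]. A call has 1 to 20 rows; each row shifts and turns the commanded pose from where the row before left it, along the tool's axes as they then stand; what a row does not reach is not made up. A row lasts 1/8 s, in which the tool goes at most 62.5 mm and 10.7 degrees, less where a joint would pass 70% of its speed; a pose out of reach is approached as far as the arm can. A call with a number of a shift or a turn outside -1 to 1 is refused whole. A call with a gripper value outside its range is refused whole. The fingers move at their own pace and stop on an object; "newtons" is the grip in N (left out, the last holds). Time passes only in rows, so rows that do not move let the fingers close. It gives the time, the measured TCP pose, the force, the opening and the grip force at its end, in the units of the state.
- ctrl.get_obs(): the state, without advancing time (a new reading comes with each control period).
- eyes.get_image(name): name is "side" or "top"; returns a dict with "image" (400x640x3 uint8, red, green, blue), "z_map" (400x640 float32, m along the optical axis (not along the pixel's ray), 0 where there is no reading), "K" (3x3 intrinsics, pixels), "cam_to_world" (4x4, takes a point from camera to world coordinates). Camera axes: x right, y up, looking along -z (the intrinsics and any distortion apply to the point x, -y, -z); pixel columns grow to the right and rows downward; lengths in m; the calibration is good to about 2 mm. A picture is of the moment at which its call begins.
- job.finish_job(): hands the job in; it is judged then, once.
Trained networks look in the newest picture that a camera, given by its name, has taken for a name from the list of things; names that differ only in an ending like _2 or _b are one class to them, and where a whole thing is asked for, a point or a joint stands for the part that bears it (a point fixed in the world has none). Each returns a list of dicts, best first, with "p" (0 to 1); they miss things now and then, are a little off and sometimes report something else, mostly with a low value. They report only what shows in the picture. A call takes as long as a camera call.
- nets.silhouettes(camera, name): "mask" (400x640 bool, what is visible of it) and "bbox" ([left, top, right, bottom] in pixels, round what is visible of it).
The state is a dict: "t": time; "q": joint angles; "dq": joint speeds; "effort": joint torques, N m; "tool_pos": TCP position; "tool_rot": TCP orientation; "contact_force": force on the tool from outside, world axes, zero at the start; "wrist_torque": the same for the moment, N m; "opening": finger opening in m; "grip_force": force on a finger pad.
Only numpy, scipy, OpenCV 4.12 (cv2) and the standard library are available. Lean on these libraries where they do the work, as an engineer would, in place of code of your own. Each camera call takes 0.05 s, during which the arm holds its last target. There are 200 camera calls.

### The job

The washed canister lids are lying upside down on the shelf with their cork plug blocks up. Turn every lid over and plug it fully home, lying flat on the rim, into the open canister of its own colour; a canister whose lid is not there stays open. Leave the blue saucer where it is.

Things in the scene. Friction and masses are not known exactly. Their poses are not given: they have to be found in the camera images.
- lid_blue: flat blue wooden lid, plate 110 (x) x 62 (y) x 16 mm (z), with a cork-coloured plug block in the middle of one face (72 x 43 mm, 14 mm high; its last 5 mm stepped in to 67 x 38 mm). Origin: centre of the plain outer face; z points to the block (plate z=0 to 16 mm, block 16 to 30 mm). Starts lying on the plain face, block (z) up. 0.11 kg. May be absent
- lid_red: flat red wooden lid, plate 110 (x) x 62 (y) x 16 mm (z), with a cork-coloured plug block in the middle of one face (72 x 43 mm, 14 mm high; its last 5 mm stepped in to 67 x 38 mm). Origin: centre of the plain outer face; z points to the block (plate z=0 to 16 mm, block 16 to 30 mm). Starts lying on the plain face, block (z) up. 0.11 kg. May be absent
- lid_yellow: flat yellow wooden lid, plate 110 (x) x 62 (y) x 16 mm (z), with a cork-coloured plug block in the middle of one face (72 x 43 mm, 14 mm high; its last 5 mm stepped in to 67 x 38 mm). Origin: centre of the plain outer face; z points to the block (plate z=0 to 16 mm, block 16 to 30 mm). Starts lying on the plain face, block (z) up. 0.11 kg. May be absent
- canister_blue: blue open canister, fixed to the shelf, outside 92 (its x) x 56 (its y) x 75 mm tall, straight walls; its mouth is a rectangle 78 x 47 mm at the top, open 68 mm deep. Origin: centre of the underside, z up
- mouth_blue (a point): centre of the mouth of the blue canister, level with its rim, 75 mm above the shelf; axes as the canister's
- canister_red: red open canister, fixed to the shelf, outside 92 (its x) x 56 (its y) x 75 mm tall, straight walls; its mouth is a rectangle 78 x 47 mm at the top, open 68 mm deep. Origin: centre of the underside, z up
- mouth_red (a point): centre of the mouth of the red canister, level with its rim, 75 mm above the shelf; axes as the canister's
- canister_yellow: yellow open canister, fixed to the shelf, outside 92 (its x) x 56 (its y) x 75 mm tall, straight walls; its mouth is a rectangle 78 x 47 mm at the top, open 68 mm deep. Origin: centre of the underside, z up
- mouth_yellow (a point): centre of the mouth of the yellow canister, level with its rim, 75 mm above the shelf; axes as the canister's
- stand: low bamboo draining stand, fixed, 100 x 100 mm, handy for standing a lid on its short end: one straight slot along its y, 20 mm wide, between two rails with rounded tops; slot floor 8 mm and rail tops 24 mm above the shelf. Origin: centre of the underside, below the slot's middle; z up
- saucer: blue ceramic saucer, 120 mm across, 17 mm high, bystander; origin: centre of the underside

How it is judged:
At the end, for the whole second after the job is handed in: Every lid present sits in the canister of its colour, plug block down, level within 0.1 rad, centred on the mouth within 6 mm, long sides parallel within 0.12 rad, plate resting on the rim (plain face at most 19.5 mm above the rim; 16 mm is fully home) (angle between each of lid_blue, lid_red, lid_yellow's own z axis and vertical above 3.04 rad and horizontal distance between lid_blue and mouth_blue below 0.006 m and angle between the x axis of lid_blue and the x axis of mouth_blue, either way round below 0.12 rad and z of lid_blue in the frame of mouth_blue between 0.01 and 0.0195 m and horizontal distance between lid_red and mouth_red below 0.006 m and angle between the x axis of lid_red and the x axis of mouth_red, either way round below 0.12 rad and z of lid_red in the frame of mouth_red between 0.01 and 0.0195 m and horizontal distance between lid_yellow and mouth_yellow below 0.006 m and angle between the x axis of lid_yellow and the x axis of mouth_yellow, either way round below 0.12 rad and z of lid_yellow in the frame of mouth_yellow between 0.01 and 0.0195 m); the robot touches nothing.
It fails at once if the saucer is shifted by more than 5 cm (distance of saucer from where it was at the start of the episode above 0.05 m).
Of lid_blue, lid_red, lid_yellow only 2 to 3 are there at a start; the rules pass over those that are not, and their reading is None.
At some moment in a run one of lid_blue, lid_red, lid_yellow may be knocked a few centimetres aside while the robot is not near it.
Once in a run the grip may slacken for a moment while it holds something.
It also fails if it takes over 210 s, if anything falls off the work surface, if the arm or the gripper's body presses on something with over 40 N, if the wrist force passes 120 N, or if a joint passes its speed limit or range.

## Working session

There is one attempt and no reset: what is moved stays moved. The work goes in short steps, Python scripts to look and compute and a tool call to move; the robot and the scene stay as the last step left them, time stands still between calls to the robot, and variables do not carry over. Pictures are saved under pics/ and viewed, at most 14 in all, crops included, and the job is handed in when it is done.

Besides the shell and the picture viewer there is one more tool, called by a JSON object that holds its "api" and its "payload", one argument or row to a line. jog_arm: Moves the arm, as the interface text tells. Shift numbers are shares of 0.06 m and turn numbers shares of 0.1 rad, none past 1 either way. Its arguments: {"type":"object","properties":{"commands":{"type":"array","items":{"type":"number"}},"newtons":{"type":"number"}},"required":["commands"]}

```bash
mkdir -p pics; ls; python3 - <<'E'
from station import ctrl, eyes, job, nets
import cv2,numpy as np
for c in ["top","side"]:
    d=eyes.get_image(c); cv2.imwrite(f"pics/{c}0.png",d["image"][:,:,::-1]); print(c,d["K"],d["cam_to_world"].round(3))
    np.savez(f"{c}0.npz",**d)
o=ctrl.get_obs(); print({k:np.round(v,3) for k,v in o.items()}, ctrl.tcp_to_grasp)
E
```

```text
pics
top [[389.53553958   0.         322.54732086]
 [  0.         389.53553958 198.60184246]
 [  0.           0.           1.        ]] [[-0.011  0.986 -0.167  0.377]
 [-1.    -0.008  0.018  0.029]
 [ 0.016  0.167  0.986  0.947]
 [ 0.     0.     0.     1.   ]]
side [[403.67636042   0.         317.06656002]
 [  0.         403.67636042 194.09163872]
 [  0.           0.           1.        ]] [[-0.81   0.313 -0.497  0.123]
 [-0.587 -0.447  0.675  0.6  ]
 [-0.011  0.838  0.545  0.555]
 [ 0.     0.     0.     1.   ]]
{'t': np.float64(0.1), 'q': array([-1.366,  0.053,  1.614, -0.   ,  1.476, -0.119]), 'dq': array([-0.   , -0.001, -0.003,  0.002, -0.001, -0.001]), 'effort': array([ 1.0000e-03, -3.9490e+01, -3.7136e+01, -0.0000e+00,  4.0000e-03,
        0.0000e+00]), 'tool_pos': array([ 0.199, -0.592,  0.23 ]), 'tool_rot': array([-3.099, -0.506,  0.   ]), 'contact_force': array([-0.026,  0.21 , -0.035]), 'wrist_torque': array([ 0.012,  0.032, -0.004]), 'grip_force': np.float64(0.0), 'opening': np.float64(0.086)} -0.0187
```

View pics/top0.png

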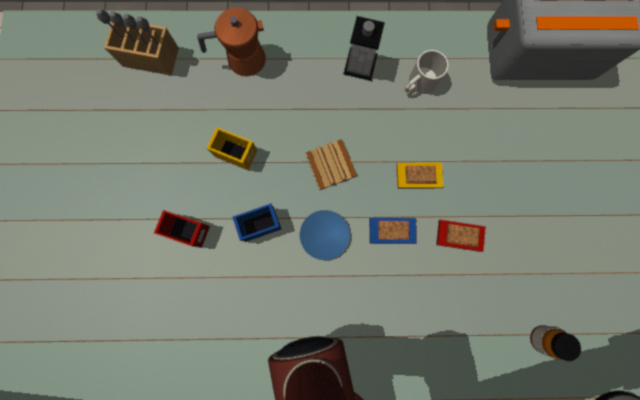

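View pics/side0.png

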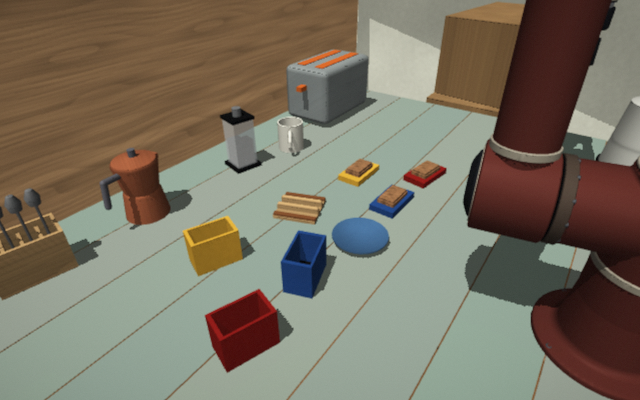

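```bash
cat > h.py <<'E'
from station import ctrl, eyes, job, nets
import cv2,numpy as np
from scipy.spatial.transform import Rotation as R
def cloud(d,mask):
    v,u=np.nonzero(mask&(d["z_map"]>0)); z=d["z_map"][v,u]; K=d["K"]
    p=np.c_[(u-K[0,2])/K[0,0]*z,-(v-K[1,2])/K[1,1]*z,-z]
    T=d["cam_to_world"]; return p@T[:3,:3].T+T[:3,3]
def seg(d,cam,name):
    r=nets.silhouettes(cam,name)
    return (r[0]["mask"],r[0]["p"]) if r else (None,0)
def rect(P):
    (c,s,a)=cv2.minAreaRect((P[:,:2]*1000).astype(np.float32))
    if s[0]<s[1]: s=s[::-1]; a+=90
    a=(a+90)%180-90
    return np.round(c,1),np.round(s,1),round(a,1)   # long-axis yaw deg
E
python3 - <<'E'
from h import *
for cam in ["top","side"]:
    d=eyes.get_image(cam)
    for n in ["lid_blue","lid_red","lid_yellow","canister_blue","canister_red","canister_yellow","stand","saucer"]:
        m,p=seg(d,cam,n)
        if m is None: print(cam,n,"none"); continue
        P=cloud(d,cv2.erode(m.astype(np.uint8),np.ones((2,2)))>0); 
        z=P[:,2]
        if n[:3]=="lid": Q=P[(z>.010)&(z<.022)]
        elif n[0]=="c": Q=P[z>.068]
        else: Q=P[z>.012]
        q=np.percentile(z,[2,25,50,75,98]).round(4)
        print(cam,n,round(p,2),len(P),q,*(rect(Q) if len(Q)>10 else ["few"]))
E
```

```text
top lid_blue 0.68 1184 [0.0051 0.0163 0.0192 0.03   0.0332] [ 455.3 -155.3] [109.3  59.9] 87.7
top lid_red 0.89 1178 [0.0105 0.0164 0.0195 0.03   0.0333] [ 442.4 -320.5] [111.7  60.3] 80.6
top lid_yellow 0.55 1081 [0.0115 0.0164 0.0205 0.0299 0.0331] [ 590.9 -228.6] [111.4  58.8] 89.9
top canister_blue 0.98 1092 [0.0057 0.0088 0.0195 0.0651 0.0774] [474.5 162.9] [89.1 54. ] -70.9
top canister_red 0.71 1222 [0.005  0.0088 0.027  0.0687 0.0774] [461.8 337.1] [91.9 55.1] 70.4
top canister_yellow 0.95 1237 [0.0036 0.0097 0.0368 0.0659 0.0772] [652.2 226.5] [89.6 54.6] 67.8
top stand 0.72 1437 [0.0055 0.0086 0.0108 0.0148 0.0259] [621.8 -10.1] [95.9 95.4] -69.7
top saucer 0.88 1905 [0.0039 0.0076 0.0108 0.0143 0.0186] [448.   8.] [117.4 113.8] -28.2
side lid_blue 0.78 801 [0.0021 0.0146 0.0179 0.0296 0.0319] [ 452.8 -152.4] [108.8  58.8] 88.5
side lid_red none
side lid_yellow 0.93 560 [0.0029 0.0139 0.0173 0.0276 0.0317] [ 584.5 -224.2] [109.5  53.5] 87.6
side canister_blue 0.72 2315 [0.0031 0.026  0.0475 0.066  0.0764] [472.5 164.7] [94.6 55. ] -71.0
side canister_red 0.71 3754 [0.0054 0.0301 0.0488 0.0662 0.0766] [459.1 338.1] [92.3 55.2] 70.6
side canister_yellow 0.77 2356 [0.0023 0.0296 0.0499 0.0655 0.0762] [650.8 228.6] [91.6 56.1] 66.9
side stand 0.88 1171 [0.0024 0.0094 0.0125 0.0184 0.025 ] [620.7  -9. ] [99.  98.8] -69.2
side saucer 0.78 1573 [0.0052 0.0075 0.0111 0.0146 0.0176] [445.2   8.9] [118.1 115.3] -64.6
```

```bash
cat >> h.py <<'E'
def pose(x,y,z,yaw,phi,g=0.019):
    """TCP target: grip reference (g behind TCP along tool z) at x,y,z; yaw deg of tool x; phi deg pitch toward tool x"""
    M=(R.from_euler("z",yaw,degrees=True)*R.from_matrix(np.diag([1.,-1,-1]))*R.from_euler("y",phi,degrees=True))
    p=np.array([x,y,z])+M.apply([0,0,g]); return p,M
def plan(wps,p=None,M=None,fr=0.9):
    """wps: list of (pos,Rot,grip,holdrows). prints rows"""
    o=ctrl.get_obs()
    if p is None: p,M=np.array(o["tool_pos"]),R.from_rotvec(o["tool_rot"])
    out=[]
    for i,w in enumerate(wps):
        tp,tM,g,h=w[:4]; fr_=w[4] if len(w)>4 else fr
        rv=(M.inv()*tM).as_rotvec(); D=tp-p
        n=int(np.ceil(max(np.linalg.norm(D)/.06/fr_,np.linalg.norm(rv)/.1/max(fr_,.45),.01)))
        p0,M0=p,M
        for k in range(1,n+1):
            wp=p0+D*k/n; wM=M0*R.from_rotvec(rv*k/n); nd=3 if k==n else 2
            s=np.round(M.inv().apply(wp-p)/.06,nd); t=np.round((M.inv()*wM).as_rotvec()/.1,nd)
            s=np.clip(s,-1,1);t=np.clip(t,-1,1)
            out.append([*s,*t,g]); p=p+M.apply(s*.06); M=M*R.from_rotvec(t*.1)
        out+= [[0]*6+[g]]*h
    f=lambda v:("%g"%(v+0.))
    print(len(out),"rows"); print(", ".join(f(v) for r in out for v in r))
def st():
    o=ctrl.get_obs(); p=np.array(o["tool_pos"]);M=R.from_rotvec(o["tool_rot"])
    x=M.apply([1,0,0]);z=M.apply([0,0,1])
    print("t%.1f"%o["t"],"q",np.round(o["q"],3),"tcp",p.round(4),"z",z.round(3),"F",np.round(o["contact_force"],1),"open %.4f grip %.1f"%(o["opening"],o["grip_force"]))
E
python3 - <<'E'
from h import *
d=np.load("top0.npz"); P=cloud(d,np.ones((400,640),bool)); c=np.array([.621,-.0095])
u=np.array([np.cos(np.radians(20.5)),np.sin(np.radians(20.5))]); v=np.array([-u[1],u[0]])
q=(P[:,:2]-c); a=q@u;b=q@v; k=(abs(a)<.045)&(abs(b)<.055)
for s,w in (("across v",b),("along u",a)):
    print(s,[(int(1000*e),round(1000*P[k&(abs(w-e)<.003),2].mean(),1)) for e in np.arange(-.051,.052,.006)])
plan([(*pose(.44,-.32,.2,80.6,-30),85,0)])
E
```

```text
across v [(-51, np.float64(6.3)), (-45, np.float64(12.4)), (-39, np.float64(11.8)), (-33, np.float64(8.9)), (-27, np.float64(8.9)), (-21, np.float64(17.2)), (-15, np.float64(24.5)), (-9, np.float64(12.1)), (-3, np.float64(8.7)), (2, np.float64(8.7)), (8, np.float64(16.6)), (14, np.float64(24.5)), (20, np.float64(12.5)), (26, np.float64(8.7)), (32, np.float64(9.5)), (38, np.float64(12.6)), (44, np.float64(12.0)), (50, np.float64(3.1))]
along u [(-51, np.float64(nan)), (-45, np.float64(11.4)), (-39, np.float64(11.7)), (-33, np.float64(12.1)), (-27, np.float64(11.7)), (-21, np.float64(12.2)), (-15, np.float64(11.9)), (-9, np.float64(12.1)), (-3, np.float64(12.5)), (2, np.float64(11.6)), (8, np.float64(11.7)), (14, np.float64(12.0)), (20, np.float64(11.7)), (26, np.float64(12.1)), (32, np.float64(12.1)), (38, np.float64(12.1)), (44, np.float64(11.5)), (50, np.float64(nan))]
14 rows
0.37, -0.21, 0.06, -0.2, -0.34, -0.76, 85, 0.39, -0.17, 0.04, -0.2, -0.33, -0.75, 85, 0.4, -0.15, 0.02, -0.21, -0.34, -0.76, 85, 0.41, -0.12, 0.01, -0.2, -0.34, -0.75, 85, 0.42, -0.09, -0.01, -0.2, -0.33, -0.76, 85, 0.42, -0.06, -0.02, -0.2, -0.34, -0.75, 85, 0.42, -0.02, -0.04, -0.21, -0.34, -0.76, 85, 0.43, 0.01, -0.06, -0.2, -0.33, -0.75, 85, 0.42, 0.04, -0.07, -0.2, -0.34, -0.76, 85, 0.41, 0.08, -0.08, -0.2, -0.33, -0.75, 85, 0.4, 0.11, -0.09, -0.2, -0.34, -0.76, 85, 0.39, 0.14, -0.1, -0.21, -0.34, -0.75, 85, 0.38, 0.17, -0.11, -0.2, -0.33, -0.76, 85, 0.356, 0.2, -0.125, -0.201, -0.341, -0.751, 85<stdin>:6: RuntimeWarning: Mean of empty slice.
  ret = ret.dtype.type(ret / rcount)
```

{"api": "jog_arm", "payload": {
  "commands": [0.37, -0.21, 0.06, -0.2, -0.34, -0.76, 85, 0.39, -0.17, 0.04, -0.2, -0.33, -0.75, 85, 0.4, -0.15, 0.02, -0.21, -0.34, -0.76, 85, 0.41, -0.12, 0.01, -0.2, -0.34, -0.75, 85, 0.42, -0.09, -0.01, -0.2, -0.33, -0.76, 85, 0.42, -0.06, -0.02, -0.2, -0.34, -0.75, 85, 0.42, -0.02, -0.04, -0.21, -0.34, -0.76, 85, 0.43, 0.01, -0.06, -0.2, -0.33, -0.75, 85, 0.42, 0.04, -0.07, -0.2, -0.34, -0.76, 85, 0.41, 0.08, -0.08, -0.2, -0.33, -0.75, 85, 0.4, 0.11, -0.09, -0.2, -0.34, -0.76, 85, 0.39, 0.14, -0.1, -0.21, -0.34, -0.75, 85, 0.38, 0.17, -0.11, -0.2, -0.33, -0.76, 85, 0.356, 0.2, -0.125, -0.201, -0.341, -0.751, 85]
}}

```text
t: 2.75
tool_pos: [0.439, -0.3287, 0.1836]
tool_rot: [2.093, 1.78, -0.562]
contact_force: [-0.4, 0.0, -0.1]
opening: 0.0848
grip_force: 0.0
```

```bash
python3 - <<'E'
from h import *
st()
p,M=pose(.44,-.32,.2,80.6,-30);print(p)
E
```

```text
t2.8 q [-0.541 -0.185  1.985 -0.526  1.185 -0.216] tcp [ 0.439  -0.3287  0.1836] z [-0.081 -0.494 -0.865] F [-0.4  0.  -0.1] open 0.0848 grip 0.0
[ 0.4384484  -0.32937244  0.18354552]
```

```bash
python3 - <<'E'
from h import *
x,y=.4425,-.3115
plan([(*pose(x,y,.06,80.6,-20,.007),85,0),(*pose(x,y,.009,80.6,-20,.007),85,2,.4),(*pose(x,y,.009,80.6,-20,.007),50,6)])
E
```

```text
15 rows
0.44, 0, 0.58, 0, 0.59, 0.01, 85, 0.39, 0.01, 0.61, 0.01, 0.58, 0.01, 85, 0.368, 0.001, 0.633, -0.001, 0.586, 0.003, 85, 0.1, 0, 0.27, 0, 0, 0, 85, 0.09, 0, 0.26, 0, 0, 0, 85, 0.101, 0, 0.269, 0, 0, 0, 85, 0, 0, 0, 0, 0, 0, 85, 0, 0, 0, 0, 0, 0, 85, 0, 0, 0, 0, 0, 0, 50, 0, 0, 0, 0, 0, 0, 50, 0, 0, 0, 0, 0, 0, 50, 0, 0, 0, 0, 0, 0, 50, 0, 0, 0, 0, 0, 0, 50, 0, 0, 0, 0, 0, 0, 50, 0, 0, 0, 0, 0, 0, 50
```

{"api": "jog_arm", "payload": {
  "commands": [0.44, 0, 0.58, 0, 0.59, 0.01, 85, 0.39, 0.01, 0.61, 0.01, 0.58, 0.01, 85, 0.368, 0.001, 0.633, -0.001, 0.586, 0.003, 85, 0.1, 0, 0.27, 0, 0, 0, 85, 0.09, 0, 0.26, 0, 0, 0, 85, 0.101, 0, 0.269, 0, 0, 0, 85, 0, 0, 0, 0, 0, 0, 85, 0, 0, 0, 0, 0, 0, 85, 0, 0, 0, 0, 0, 0, 50, 0, 0, 0, 0, 0, 0, 50, 0, 0, 0, 0, 0, 0, 50, 0, 0, 0, 0, 0, 0, 50, 0, 0, 0, 0, 0, 0, 50, 0, 0, 0, 0, 0, 0, 50],
  "newtons": 50
}}

```text
t: 4.5
tool_pos: [0.4427, -0.315, 0.0039]
tool_rot: [2.206, 1.866, -0.387]
contact_force: [0.1, 1.9, 6.5]
opening: 0.0604
grip_force: 54.8
```

```bash
python3 - <<'E'
from h import *
st()
plan([(*pose(.4425,-.3115,.09,80.6,-20,.007),50,0,.5)])
E
```

```text
t4.5 q [-0.595  0.07   2.043 -0.402  0.916 -0.2  ] tcp [ 0.4427 -0.315   0.0039] z [-0.054 -0.338 -0.94 ] F [0.1 1.9 6.5] open 0.0604 grip 54.8
3 rows
-0.15, 0, -0.42, 0.01, 0, -0.01, 50, -0.14, -0.01, -0.41, 0, 0, -0.01, 50, -0.148, -0.001, -0.422, 0.005, 0.001, -0.009, 50
```

```bash
cat >> h.py <<'E'
def held(lidp,lidR):
    o=ctrl.get_obs(); M=R.from_rotvec(o["tool_rot"]); return M.inv().apply(lidp-np.array(o["tool_pos"])), M.inv()*lidR
def goal(lidp,lidR,rel):
    M=lidR*rel[1].inv(); return lidp-M.apply(rel[0]),M
def ry(yaw,pitch=0,z=0): # frame: tool-like pitch about -y.. lid z up at pitch 0; pitch deg turns lid so that block -> -x(yaw dir)
    return R.from_euler("z",yaw,degrees=True)*R.from_euler("y",-pitch,degrees=True)
SC=np.array([.6213+.0001,-.0099]); SY=110.5
E
python3 - <<'E'
from h import *
rel=held(np.array([.4412,-.3195,.008]),ry(80.6))
np.savez("rel.npz",p=rel[0],r=rel[1].as_rotvec()); print(rel[0],rel[1].as_rotvec())
print(ry(SY,90).apply([0,0,1]),ry(SY,90).apply([1,0,0]))
g1=(np.array([.4425,-.3115,.1]))
o=ctrl.get_obs();p=np.array(o["tool_pos"]);M=R.from_rotvec(o["tool_rot"])
a=(p+[0,0,.12],M,50,0,.5)
tp,tM=goal(np.r_[SC,.063+.045],ry(SY,90),rel)
b=(tp+[0,0,.05],tM,50,2,.6)
print(tp,tM.apply([0,0,1]))
plan([a,b])
E
```

```text
[-0.00582504 -0.00072234 -0.0022938 ] [-3.09184481  0.00411162  0.54535416]
[ 3.50207381e-01 -9.36672189e-01  1.11022302e-16] [-8.32667268e-17  1.66533454e-16  1.00000000e+00]
[ 0.62064374 -0.00575593  0.11268712] [-0.32763841  0.88068277 -0.34212708]
34 rows
-0.17, 0, -0.47, 0, 0, 0, 50, -0.17, 0, -0.47, 0, 0, 0, 50, -0.17, 0, -0.47, 0, 0, 0, 50, -0.174, 0.005, -0.469, 0, 0, 0, 50, 0.18, 0.07, -0.09, 0.09, 0.55, -0.19, 50, 0.18, 0.08, -0.08, 0.09, 0.54, -0.18, 50, 0.19, 0.08, -0.07, 0.09, 0.55, -0.19, 50, 0.18, 0.08, -0.06, 0.09, 0.55, -0.19, 50, 0.19, 0.09, -0.05, 0.08, 0.55, -0.18, 50, 0.19, 0.09, -0.05, 0.09, 0.54, -0.19, 50, 0.19, 0.09, -0.03, 0.09, 0.55, -0.19, 50, 0.19, 0.09, -0.02, 0.09, 0.55, -0.18, 50, 0.19, 0.1, -0.02, 0.09, 0.54, -0.19, 50, 0.19, 0.1, 0, 0.09, 0.55, -0.18, 50, 0.19, 0.11, 0, 0.09, 0.55, -0.19, 50, 0.18, 0.11, 0.02, 0.09, 0.55, -0.19, 50, 0.18, 0.11, 0.02, 0.09, 0.54, -0.18, 50, 0.18, 0.11, 0.03, 0.08, 0.55, -0.19, 50, 0.17, 0.12, 0.04, 0.09, 0.55, -0.19, 50, 0.17, 0.13, 0.05, 0.09, 0.54, -0.18, 50, 0.16, 0.12, 0.06, 0.09, 0.55, -0.19, 50, 0.16, 0.13, 0.06, 0.09, 0.55, -0.19, 50, 0.15, 0.14, 0.07, 0.09, 0.55, -0.18, 50, 0.14, 0.13, 0.08, 0.09, 0.54, -0.19, 50, 0.14, 0.14, 0.09, 0.09, 0.55, -0.18, 50, 0.13, 0.15, 0.09, 0.09, 0.55, -0.19, 50, 0.12, 0.14, 0.09, 0.08, 0.54, -0.19, 50, 0.11, 0.15, 0.1, 0.09, 0.55, -0.18, 50, 0.11, 0.16, 0.11, 0.09, 0.55, -0.19, 50, 0.09, 0.15, 0.11, 0.09, 0.54, -0.19, 50, 0.09, 0.16, 0.11, 0.09, 0.55, -0.18, 50, 0.079, 0.162, 0.12, 0.089, 0.549, -0.189, 50, 0, 0, 0, 0, 0, 0, 50, 0, 0, 0, 0, 0, 0, 50
```

```bash
cat >> h.py <<'E'
def rel_(): d=np.load("rel.npz"); return d["p"],R.from_rotvec(d["r"])
E
python3 - <<'E'
from h import *
o=ctrl.get_obs();p=np.array(o["tool_pos"]);M=R.from_rotvec(o["tool_rot"])
tp,tM=goal(np.r_[SC,.063+.095],ry(SY,90),rel_())
plan([(p+[0,0,.1],M,50,0,.85),(tp,tM,50,0,1)])
E
```

```text
19 rows
-0.29, 0, -0.78, 0, 0, 0, 50, -0.28, 0.004, -0.786, 0, 0, 0, 50, 0.29, 0.12, -0.17, 0.15, 0.9, -0.31, 50, 0.3, 0.13, -0.14, 0.14, 0.9, -0.3, 50, 0.3, 0.14, -0.11, 0.15, 0.9, -0.31, 50, 0.31, 0.14, -0.09, 0.15, 0.9, -0.31, 50, 0.32, 0.15, -0.07, 0.14, 0.91, -0.31, 50, 0.31, 0.17, -0.04, 0.15, 0.9, -0.3, 50, 0.31, 0.17, -0.01, 0.14, 0.9, -0.31, 50, 0.31, 0.18, 0.01, 0.15, 0.9, -0.31, 50, 0.29, 0.19, 0.04, 0.15, 0.9, -0.3, 50, 0.29, 0.2, 0.06, 0.14, 0.9, -0.31, 50, 0.27, 0.2, 0.08, 0.15, 0.9, -0.31, 50, 0.26, 0.22, 0.11, 0.15, 0.9, -0.3, 50, 0.25, 0.23, 0.12, 0.14, 0.9, -0.31, 50, 0.22, 0.24, 0.14, 0.15, 0.91, -0.31, 50, 0.2, 0.24, 0.16, 0.15, 0.9, -0.31, 50, 0.18, 0.26, 0.17, 0.14, 0.9, -0.3, 50, 0.157, 0.26, 0.177, 0.149, 0.899, -0.309, 50
```

{"api": "jog_arm", "payload": {
  "commands": [-0.29, 0, -0.78, 0, 0, 0, 50, -0.28, 0.004, -0.786, 0, 0, 0, 50, 0.29, 0.12, -0.17, 0.15, 0.9, -0.31, 50, 0.3, 0.13, -0.14, 0.14, 0.9, -0.3, 50, 0.3, 0.14, -0.11, 0.15, 0.9, -0.31, 50, 0.31, 0.14, -0.09, 0.15, 0.9, -0.31, 50, 0.32, 0.15, -0.07, 0.14, 0.91, -0.31, 50, 0.31, 0.17, -0.04, 0.15, 0.9, -0.3, 50, 0.31, 0.17, -0.01, 0.14, 0.9, -0.31, 50, 0.31, 0.18, 0.01, 0.15, 0.9, -0.31, 50, 0.29, 0.19, 0.04, 0.15, 0.9, -0.3, 50, 0.29, 0.2, 0.06, 0.14, 0.9, -0.31, 50, 0.27, 0.2, 0.08, 0.15, 0.9, -0.31, 50, 0.26, 0.22, 0.11, 0.15, 0.9, -0.3, 50, 0.25, 0.23, 0.12, 0.14, 0.9, -0.31, 50, 0.22, 0.24, 0.14, 0.15, 0.91, -0.31, 50, 0.2, 0.24, 0.16, 0.15, 0.9, -0.31, 50, 0.18, 0.26, 0.17, 0.14, 0.9, -0.3, 50, 0.157, 0.26, 0.177, 0.149, 0.899, -0.309, 50]
}}

```text
t: 6.88
tool_pos: [0.6201, -0.0051, 0.1606]
tool_rot: [-1.145, -1.641, -0.801]
contact_force: [0.3, -0.0, -0.0]
opening: 0.0605
grip_force: 55.4
```

```bash
python3 - <<'E'
from h import *
st()
tp,tM=goal(np.r_[SC,.063+.095],ry(SY,90),rel_()); print(tp,tM.apply([0,0,1]))
for c in ["top","side"]:
    d=eyes.get_image(c); m,p=seg(d,c,"lid_red"); print(c,p)
    cv2.imwrite(f"pics/{c}1.png",d["image"][:,:,::-1])
    if m is not None:
        P=cloud(d,m); q=P[:,:2]-SC; u=np.array([np.cos(np.radians(20.5)),np.sin(np.radians(20.5))]); v=np.array([-u[1],u[0]])
        for w in (q@u,q@v,P[:,2]): print(np.percentile(w*1000,[1,5,25,50,75,95,99]).round(1))
E
```

```text
t6.9 q [-0.438  0.584  1.411  0.845  2.063 -0.757] tcp [ 0.6201 -0.0051  0.1606] z [-0.329  0.882 -0.338] F [ 0.3 -0.  -0. ] open 0.0605 grip 55.4
[ 0.62064374 -0.00575593  0.16268712] [-0.32763841  0.88068277 -0.34212708]
top 0.55
[-30.  -29.6 -19.5  -3.6  12.5  27.3  30.9]
[-19.7 -17.1  -3.9   3.8   8.7   9.2   9.4]
[107.1 119.5 167.6 191.9 209.2 211.1 212.4]
side 0.98
[-31.5 -31.  -18.8  -2.5  14.6  27.7  30.4]
[-6.  -0.2  8.8  9.9 10.9 12.2 13.2]
[ 98.6 104.3 129.6 159.7 188.1 207.  208. ]
```

```bash
python3 - <<'E'
from h import *
L=ry(SY,90); r=rel_()
plan([(*goal(np.r_[SC,.063+.03],L,r),50,1,.5),(*goal(np.r_[SC,.064],L,r),50,2,.15)])
E
```

```text
10 rows
-0.33, 0.01, 0.11, 0, 0, -0.01, 50, -0.33, 0, 0.12, -0.01, -0.01, -0.01, 50, -0.323, 0.01, 0.115, -0.002, -0.005, -0.012, 50, 0, 0, 0, 0, 0, 0, 50, -0.11, 0, 0.04, 0, 0, 0, 50, -0.12, 0, 0.04, 0, 0, 0, 50, -0.11, 0, 0.04, 0, 0, 0, 50, -0.115, 0.001, 0.045, 0, 0, 0, 50, 0, 0, 0, 0, 0, 0, 50, 0, 0, 0, 0, 0, 0, 50
```

View pics/side1.png

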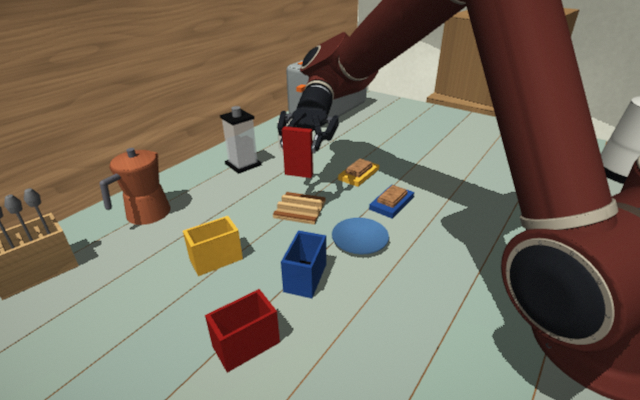

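The side view shows the red lid held upright (about 298,152) just above the stand (300,207), with its plain face toward the canisters.

{"api": "jog_arm", "payload": {
  "commands": [-0.33, 0.01, 0.11, 0, 0, -0.01, 50, -0.33, 0, 0.12, -0.01, -0.01, -0.01, 50, -0.323, 0.01, 0.115, -0.002, -0.005, -0.012, 50, 0, 0, 0, 0, 0, 0, 50, -0.11, 0, 0.04, 0, 0, 0, 50, -0.12, 0, 0.04, 0, 0, 0, 50, -0.11, 0, 0.04, 0, 0, 0, 50, -0.115, 0.001, 0.045, 0, 0, 0, 50, 0, 0, 0, 0, 0, 0, 50, 0, 0, 0, 0, 0, 0, 50]
}}

```text
t: 8.32
tool_pos: [0.6213, -0.0056, 0.0697]
tool_rot: [-1.146, -1.647, -0.802]
contact_force: [-0.0, 0.8, -1.2]
opening: 0.0604
grip_force: 55.4
```

```bash
python3 - <<'E'
from h import *
st(); p,M=goal(np.r_[SC,.064],ry(SY,90),rel_()); print(p)
o=ctrl.get_obs();p=np.array(o["tool_pos"]);M=R.from_rotvec(o["tool_rot"])
plan([(p,M,85,6),(p-M.apply([0,0,.14])+[0,0,.06],M,85,0,.8)])
E
```

```text
t8.3 q [-0.438  0.711  1.4    0.802  1.981 -0.855] tcp [ 0.6213 -0.0056  0.0697] z [-0.327  0.881 -0.342] F [-0.   0.8 -1.2] open 0.0604 grip 55.4
[ 0.62064374 -0.00575593  0.06868712]
11 rows
0, 0, 0, 0, 0, 0, 85, 0, 0, 0, 0, 0, 0, 85, 0, 0, 0, 0, 0, 0, 85, 0, 0, 0, 0, 0, 0, 85, 0, 0, 0, 0, 0, 0, 85, 0, 0, 0, 0, 0, 0, 85, 0, 0, 0, 0, 0, 0, 85, 0.23, 0, -0.67, 0, 0, 0, 85, 0.24, 0, -0.67, 0, 0, 0, 85, 0.23, 0, -0.67, 0, 0, 0, 85, 0.24, 0, -0.665, 0, 0, 0, 85
```

{"api": "jog_arm", "payload": {
  "commands": [-0.03, 0, 0.01, 0, 0, 0, 50, 0, 0, 0, 0, 0, 0, 85, 0, 0, 0, 0, 0, 0, 85, 0, 0, 0, 0, 0, 0, 85, 0, 0, 0, 0, 0, 0, 85, 0, 0, 0, 0, 0, 0, 85, 0, 0, 0, 0, 0, 0, 85, 0.23, 0, -0.67, 0, 0, 0, 85, 0.24, 0, -0.67, 0, 0, 0, 85, 0.23, 0, -0.67, 0, 0, 0, 85, 0.24, 0, -0.665, 0, 0, 0, 85]
}}

```text
t: 9.7
tool_pos: [0.6672, -0.13, 0.1765]
tool_rot: [-1.146, -1.647, -0.802]
contact_force: [0.2, -1.5, 0.9]
opening: 0.0848
grip_force: 0.0
```

```bash
python3 - <<'E'
from h import *
st()
u=np.array([np.cos(np.radians(20.5)),np.sin(np.radians(20.5)),0]); v=np.array([-u[1],u[0],0])
C=np.r_[SC,0]
for c in ["top","side"]:
    d=eyes.get_image(c); m,p=seg(d,c,"lid_red"); print(c,p)
    cv2.imwrite(f"pics/{c}2.png",d["image"][:,:,::-1])
    if m is not None:
        P=cloud(d,m); q=P-C
        for w in (q@u,q@v,P[:,2]): print(np.percentile(w*1000,[1,5,25,50,75,95,99]).round(1))
o=ctrl.get_obs();p=np.array(o["tool_pos"]);M=R.from_rotvec(o["tool_rot"])
W=C+v*.0+[0,0,.3]; 
w1=pose(*(C+v*-.05+[0,0,.24]),SY,10,.007)
w2=pose(*(C+v*.09+[0,0,.20]),SY,-40,.007)
plan([(*w1,85,0,1),(*w2,85,0,1)])
E
```

```text
t9.7 q [-0.548  0.754  1.127  0.813  2.213 -0.743] tcp [ 0.6672 -0.13    0.1765] z [-0.327  0.881 -0.341] F [ 0.2 -1.5  0.9] open 0.0848 grip 0.0
top 0.93
[-28.7 -28.3 -17.7  -1.4  16.   32.6  54.2]
[-36.9 -21.1  -6.5   1.6   8.4   9.1  10.4]
[  5.3  11.3  58.5  99.3 118.1 120.2 121.4]
side 0.75
[-30.4 -29.8 -17.9  -1.3  15.8  29.5  64.8]
[-87.8  -5.8   5.6   6.8   7.8   9.2  10.3]
[  1.7  25.6  47.9  75.3 101.6 118.4 119.5]
20 rows
0.12, 0, 0.08, 0, -0.95, 0, 85, 0.13, 0, 0.07, 0, -0.95, 0, 85, 0.14, -0.01, 0.06, 0.01, -0.95, -0.01, 85, 0.14, 0, 0.05, 0, -0.96, 0, 85, 0.15, 0, 0.03, 0, -0.95, 0, 85, 0.14, 0, 0.02, 0, -0.95, 0, 85, 0.15, 0, 0, 0.01, -0.95, -0.01, 85, 0.15, 0, -0.01, 0, -0.95, 0, 85, 0.14, -0.01, -0.03, 0, -0.95, 0, 85, 0.15, 0, -0.03, 0, -0.95, 0, 85, 0.136, 0.001, -0.056, 0.006, -0.955, -0.006, 85, 0.23, 0, 0.11, 0, -0.97, 0, 85, 0.25, 0, 0.09, 0, -0.97, 0, 85, 0.25, 0, 0.07, 0, -0.97, 0, 85, 0.25, 0, 0.04, 0, -0.97, 0, 85, 0.26, 0, 0.02, 0, -0.97, 0, 85, 0.26, 0, -0.01, 0, -0.97, 0, 85, 0.25, 0, -0.03, 0, -0.97, 0, 85, 0.26, 0, -0.06, 0, -0.97, 0, 85, 0.242, 0, -0.081, 0, -0.967, 0.001, 85
```

{"api": "jog_arm", "payload": {
  "commands": [0.12, 0, 0.08, 0, -0.95, 0, 85, 0.13, 0, 0.07, 0, -0.95, 0, 85, 0.14, -0.01, 0.06, 0.01, -0.95, -0.01, 85, 0.14, 0, 0.05, 0, -0.96, 0, 85, 0.15, 0, 0.03, 0, -0.95, 0, 85, 0.14, 0, 0.02, 0, -0.95, 0, 85, 0.15, 0, 0, 0.01, -0.95, -0.01, 85, 0.15, 0, -0.01, 0, -0.95, 0, 85, 0.14, -0.01, -0.03, 0, -0.95, 0, 85, 0.15, 0, -0.03, 0, -0.95, 0, 85, 0.136, 0.001, -0.056, 0.006, -0.955, -0.006, 85, 0.23, 0, 0.11, 0, -0.97, 0, 85, 0.25, 0, 0.09, 0, -0.97, 0, 85, 0.25, 0, 0.07, 0, -0.97, 0, 85, 0.25, 0, 0.04, 0, -0.97, 0, 85, 0.26, 0, 0.02, 0, -0.97, 0, 85, 0.26, 0, -0.01, 0, -0.97, 0, 85, 0.25, 0, -0.03, 0, -0.97, 0, 85, 0.26, 0, -0.06, 0, -0.97, 0, 85, 0.242, 0, -0.081, 0, -0.967, 0.001, 85]
}}

```text
t: 12.4
tool_pos: [0.5892, 0.0716, 0.1925]
tool_rot: [1.43, 2.072, -0.526]
contact_force: [0.6, 0.9, -0.4]
opening: 0.0849
grip_force: 0.0
```

```bash
python3 - <<'E'
from h import *
st()
u=np.array([np.cos(np.radians(20.5)),np.sin(np.radians(20.5)),0]); v=np.array([-u[1],u[0],0]); C=np.r_[SC,0]
w=pose(*(C+[0,0,.077]),SY,-40,.010); off=w[1].apply([0,0,-.09])
plan([(w[0]+off,w[1],85,1,1),(w[0],w[1],85,1,.5),(*w,50,6)])
E
```

```text
t12.4 q [ 0.3    0.03   1.816 -0.725  1.325  0.132] tcp [0.5892 0.0716 0.1925] z [ 0.225 -0.603 -0.765] F [ 0.6  0.9 -0.4] open 0.0849 grip 0.0
14 rows
0.06, 0.01, 0.54, 0, 0.01, 0.02, 85, 0.059, 0.019, 0.54, -0.009, 0.005, 0.029, 85, 0, 0, 0, 0, 0, 0, 85, 0, 0, 0.5, 0, 0, 0, 85, 0, 0, 0.5, 0, 0, 0, 85, 0, 0, 0.5, 0, 0, 0, 85, 0, 0, 0, 0, 0, 0, 85, 0, 0, 0, 0, 0, 0, 50, 0, 0, 0, 0, 0, 0, 50, 0, 0, 0, 0, 0, 0, 50, 0, 0, 0, 0, 0, 0, 50, 0, 0, 0, 0, 0, 0, 50, 0, 0, 0, 0, 0, 0, 50, 0, 0, 0, 0, 0, 0, 50
```

```bash
python3 - <<'E'
from h import *
C=np.r_[SC,0]
w=pose(*(C+[0,0,.077]),SY,-46,.010); off=w[1].apply([0,0,-.08])
plan([(w[0]+off,w[1],85,1,1),(w[0],w[1],85,1,.5),(*w,50,6)])
E
```

```text
14 rows
0.12, 0.01, 0.63, 0, -0.52, 0.02, 85, 0.154, 0.02, 0.616, -0.006, -0.512, 0.029, 85, 0, 0, 0, 0, 0, 0, 85, 0, 0, 0.44, 0, 0, 0, 85, 0, 0, 0.45, 0, 0, 0, 85, 0, 0, 0.443, 0, 0, 0, 85, 0, 0, 0, 0, 0, 0, 85, 0, 0, 0, 0, 0, 0, 50, 0, 0, 0, 0, 0, 0, 50, 0, 0, 0, 0, 0, 0, 50, 0, 0, 0, 0, 0, 0, 50, 0, 0, 0, 0, 0, 0, 50, 0, 0, 0, 0, 0, 0, 50, 0, 0, 0, 0, 0, 0, 50
```

{"api": "jog_arm", "payload": {
  "commands": [0.12, 0.01, 0.63, 0, -0.52, 0.02, 85, 0.154, 0.02, 0.616, -0.006, -0.512, 0.029, 85, 0, 0, 0, 0, 0, 0, 85, 0, 0, 0.44, 0, 0, 0, 85, 0, 0, 0.45, 0, 0, 0, 85, 0, 0, 0.443, 0, 0, 0, 85, 0, 0, 0, 0, 0, 0, 85, 0, 0, 0, 0, 0, 0, 50, 0, 0, 0, 0, 0, 0, 50, 0, 0, 0, 0, 0, 0, 50, 0, 0, 0, 0, 0, 0, 50, 0, 0, 0, 0, 0, 0, 50, 0, 0, 0, 0, 0, 0, 50]
}}

```text
t: 14.02
tool_pos: [0.627, -0.0168, 0.074]
tool_rot: [1.382, 1.984, -0.579]
contact_force: [-2.8, 1.4, 6.1]
opening: 0.0608
grip_force: 54.8
```

```bash
python3 - <<'E'
from h import *
st()
d=eyes.get_image("side"); m,p=seg(d,"side","lid_red"); print(p)
cv2.imwrite("pics/side3.png",cv2.resize(d["image"][80:280,180:480,::-1],None,fx=2,fy=2))
# lid pose assumed: mid plate, seated in slot
rel=held(np.r_[SC,.063],ry(SY,90)); np.savez("rel.npz",p=rel[0],r=rel[1].as_rotvec()); print(rel[0],rel[1].as_rotvec())
o=ctrl.get_obs();p=np.array(o["tool_pos"]);M=R.from_rotvec(o["tool_rot"])
# red canister: final lid orientation pitch 180
L=ry(70.5,180); can=np.array([.4604,.3376])
tp,tM=goal(np.r_[can,.075+.008+.045],L,rel); print(tp,tM.apply([0,0,1]))
plan([(p+[0,0,.11],M,50,0,.9),(tp+[0,0,.02],tM,50,0,1)])
E
```

```text
t14.0 q [ 0.17   0.224  1.865 -0.92   1.089  0.283] tcp [ 0.627  -0.0168  0.074 ] z [ 0.254 -0.672 -0.696] F [-2.8  1.4  6.1] open 0.0608 grip 54.8
0.58
[ 0.01379161 -0.00292923  0.00159569] [-1.17674840e+00 -6.82400989e-04  2.90663810e+00]
[0.45940668 0.32624702 0.11954669] [ 0.2346456   0.65490548 -0.71835942]
20 rows
-0.44, 0, -0.43, 0, 0, 0, 50, -0.44, 0.01, -0.42, 0, 0, 0, 50, -0.437, 0, -0.425, 0, 0, 0, 50, 0.29, -0.04, -0.24, 0.01, 0.88, 0.46, 50, 0.31, -0.05, -0.21, 0.01, 0.88, 0.45, 50, 0.32, -0.06, -0.18, 0.02, 0.88, 0.46, 50, 0.34, -0.08, -0.16, 0.01, 0.89, 0.46, 50, 0.34, -0.1, -0.12, 0.01, 0.88, 0.45, 50, 0.34, -0.11, -0.09, 0.01, 0.88, 0.46, 50, 0.35, -0.13, -0.07, 0.01, 0.88, 0.46, 50, 0.35, -0.15, -0.03, 0.02, 0.88, 0.45, 50, 0.34, -0.16, 0, 0.01, 0.88, 0.46, 50, 0.33, -0.17, 0.03, 0.01, 0.89, 0.46, 50, 0.32, -0.19, 0.06, 0.01, 0.88, 0.45, 50, 0.31, -0.21, 0.08, 0.01, 0.88, 0.46, 50, 0.28, -0.21, 0.12, 0.01, 0.88, 0.46, 50, 0.27, -0.24, 0.13, 0.02, 0.88, 0.45, 50, 0.24, -0.24, 0.16, 0.01, 0.88, 0.46, 50, 0.22, -0.25, 0.18, 0.01, 0.89, 0.46, 50, 0.184, -0.26, 0.198, 0.013, 0.878, 0.453, 50
```

View pics/side3.png

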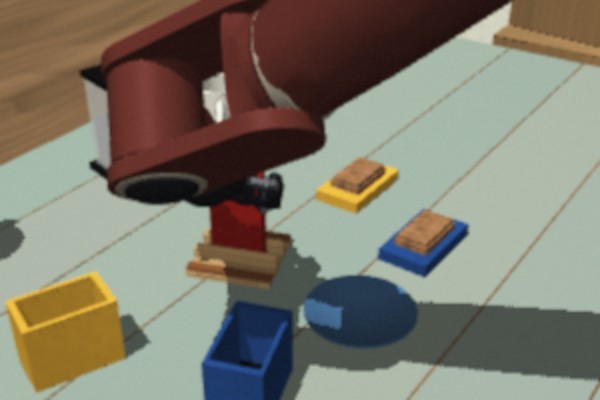

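{"api": "jog_arm", "payload": {
  "commands": [-0.44, 0, -0.43, 0, 0, 0, 50, -0.44, 0.01, -0.42, 0, 0, 0, 50, -0.437, 0, -0.425, 0, 0, 0, 50, 0.29, -0.04, -0.24, 0.01, 0.88, 0.46, 50, 0.31, -0.05, -0.21, 0.01, 0.88, 0.45, 50, 0.32, -0.06, -0.18, 0.02, 0.88, 0.46, 50, 0.34, -0.08, -0.16, 0.01, 0.89, 0.46, 50, 0.34, -0.1, -0.12, 0.01, 0.88, 0.45, 50, 0.34, -0.11, -0.09, 0.01, 0.88, 0.46, 50, 0.35, -0.13, -0.07, 0.01, 0.88, 0.46, 50, 0.35, -0.15, -0.03, 0.02, 0.88, 0.45, 50, 0.34, -0.16, 0, 0.01, 0.88, 0.46, 50, 0.33, -0.17, 0.03, 0.01, 0.89, 0.46, 50, 0.32, -0.19, 0.06, 0.01, 0.88, 0.45, 50, 0.31, -0.21, 0.08, 0.01, 0.88, 0.46, 50, 0.28, -0.21, 0.12, 0.01, 0.88, 0.46, 50, 0.27, -0.24, 0.13, 0.02, 0.88, 0.45, 50, 0.24, -0.24, 0.16, 0.01, 0.88, 0.46, 50, 0.22, -0.25, 0.18, 0.01, 0.89, 0.46, 50, 0.184, -0.26, 0.198, 0.013, 0.878, 0.453, 50]
}}

```text
t: 16.62
tool_pos: [0.458, 0.3263, 0.1378]
tool_rot: [-2.102, -1.471, -0.848]
contact_force: [-1.0, -0.4, -2.1]
opening: 0.0612
grip_force: 55.0
```

```bash
cat >> h.py <<'E'
def predict():
    p,r=rel_(); o=ctrl.get_obs(); M=R.from_rotvec(o["tool_rot"]); return np.array(o["tool_pos"])+M.apply(p), M*r
def look(name,tag=None,save=False):
    """lid inverted over canister: compare with prediction, in lid-predicted axes"""
    lp,lR=predict(); print("pred lid mid",lp.round(4),"z",lR.apply([0,0,1]).round(3),"x yaw",np.degrees(np.arctan2(*lR.apply([1,0,0])[[1,0]])).round(1))
    for c in ["top","side"]:
        d=eyes.get_image(c); m,s=seg(d,c,name)
        if save: cv2.imwrite(f"pics/{c}{tag}.png",d["image"][:,:,::-1])
        if m is None: print(c,"none"); continue
        P=cloud(d,m); P=P[np.linalg.norm(P-lp,axis=1)<.075]
        q=lR.inv().apply(P-lp)*1000; print(c,round(s,2),len(P),*[np.percentile(w,[1,5,50,95,99]).round(1) for w in q.T])
        T=q[q[:,2]<-5]; 
        if len(T)>50:
            A=np.c_[T[:,:2],np.ones(len(T))]; k=np.linalg.lstsq(A,T[:,2],rcond=None)[0]; print("  outer face z=%.1f slopes %.3f %.3f"%(np.median(T[:,2]),k[0],k[1]),"rect",*rect(T/1000))
E
python3 - <<'E'
from h import *
st(); p,r=rel_(); p[1]=0; np.savez("rel.npz",p=p,r=r.as_rotvec())
look("lid_red","4",True)
E
```

```text
t16.6 q [ 0.17  -0.295  2.232  0.838  0.958  0.104] tcp [0.458  0.3263 0.1378] z [ 0.233  0.657 -0.717] F [-1.  -0.4 -2.1] open 0.0612 grip 55.0
pred lid mid [0.4618 0.3366 0.1463] z [-0.003  0.003 -1.   ] x yaw -109.6
top 0.79 1278 [-53.8 -50.1 -10.8  28.5  33.9] [-29.6 -26.9   0.2  26.6  29.2] [-10.6  -9.8  -7.4  -5.3  -4.4]
  outer face z=-7.5 slopes 0.003 -0.004 rect [-9.8 -0.2] [91.  60.6] -0.9
side 0.77 2769 [-53.5 -51.8 -11.7  46.   54.3] [-27.5 -24.5   7.1  34.3  35.1] [-6.2 -5.8 -4.5  7.6 11. ]
  outer face z=-5.4 slopes -0.017 -0.030 rect [1.2 3.8] [109.7  63.1] -0.6
```

View pics/side4.png

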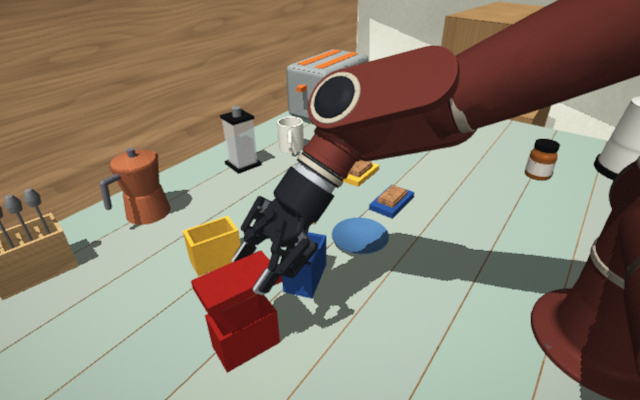

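```bash
python3 - <<'E'
from h import *
r=rel_(); L=ry(70.5,180); t=[.4624,.3377]
plan([(*goal(np.r_[t,.101],L,r),50,1,.3),(*goal(np.r_[t,.090],L,r),50,1,.05)])
E
```

```text
9 rows
-0.17, 0, 0.19, -0.01, 0.01, -0.01, 50, -0.16, 0, 0.18, 0, 0.01, 0, 50, -0.17, -0.004, 0.192, -0.009, 0.005, -0.005, 50, 0, 0, 0, 0, 0, 0, 50, -0.03, 0, 0.03, 0, 0, 0, 50, -0.03, 0, 0.04, 0, 0, 0, 50, -0.04, 0, 0.03, 0, 0, 0, 50, -0.028, 0.001, 0.032, 0, 0, 0, 50, 0, 0, 0, 0, 0, 0, 50
```

{"api": "jog_arm", "payload": {
  "commands": [-0.17, 0, 0.19, -0.01, 0.01, -0.01, 50, -0.16, 0, 0.18, 0, 0.01, 0, 50, -0.17, -0.004, 0.192, -0.009, 0.005, -0.005, 50, 0, 0, 0, 0, 0, 0, 50, -0.03, 0, 0.03, 0, 0, 0, 50, -0.03, 0, 0.04, 0, 0, 0, 50, -0.04, 0, 0.03, 0, 0, 0, 50, -0.028, 0.001, 0.032, 0, 0, 0, 50, 0, 0, 0, 0, 0, 0, 50]
}}

```text
t: 17.95
tool_pos: [0.4589, 0.3277, 0.0818]
tool_rot: [-2.102, -1.474, -0.851]
contact_force: [0.6, -0.1, -0.4]
opening: 0.0608
grip_force: 54.9
```

```bash
python3 - <<'E'
from h import *
st(); look("lid_red")
r=rel_(); L=ry(70.5,180); t=[.4624,.3377]
plan([(*goal(np.r_[t,.082],L,r),50,1,.05)])
E
```

```text
t17.9 q [ 0.174 -0.185  2.252  0.915  0.87  -0.023] tcp [0.4589 0.3277 0.0818] z [ 0.235  0.656 -0.717] F [ 0.6 -0.1 -0.4] open 0.0608 grip 54.9
pred lid mid [0.4627 0.338  0.0903] z [ 0.     0.002 -1.   ] x yaw -109.5
top 0.9 1199 [-54.5 -51.   -9.9  31.9  37.8] [-30.7 -28.   -0.1  26.9  29.5] [-11.1  -9.9  -7.4  -5.   -3.9]
  outer face z=-7.5 slopes 0.000 -0.002 rect [-5.3 -0.3] [103.1  61.9] 0.0
side 0.67 2550 [-54.8 -52.6 -12.4  44.1  52.4] [-29.  -26.1   4.1  31.9  32.6] [-9.8 -9.2 -7.8  2.4  6.4]
  outer face z=-8.0 slopes 0.006 0.000 rect [-0.1  6.6] [109.5  75.8] -0.3
4 rows
-0.04, 0, 0.03, 0, -0.01, 0, 50, -0.03, 0, 0.03, 0, 0, 0, 50, -0.037, -0.005, 0.037, 0.005, -0.011, -0.007, 50, 0, 0, 0, 0, 0, 0, 50
```

{"api": "jog_arm", "payload": {
  "commands": [-0.04, 0, 0.03, 0, -0.01, 0, 50, -0.03, 0, 0.03, 0, 0, 0, 50, -0.037, -0.005, 0.037, 0.005, -0.011, -0.007, 50, 0, 0, 0, 0, 0, 0, 50]
}}

```text
t: 18.65
tool_pos: [0.4601, 0.3281, 0.076]
tool_rot: [-2.1, -1.475, -0.854]
contact_force: [-2.6, -0.9, 8.0]
opening: 0.061
grip_force: 56.0
```

```bash
python3 - <<'E'
from h import *
st(); print(predict()[0])
o=ctrl.get_obs();p=np.array(o["tool_pos"]);M=R.from_rotvec(o["tool_rot"])
plan([(p,M,85,5),(p-M.apply([0,0,.12]),M,85,0,.8)])
E
```

```text
t18.6 q [ 0.174 -0.169  2.252  0.928  0.86  -0.043] tcp [0.4601 0.3281 0.076 ] z [ 0.236  0.657 -0.716] F [-2.6 -0.9  8. ] open 0.0610 grip 56.0
[0.46383302 0.33842094 0.08443728]
9 rows
0, 0, 0, 0, 0, 0, 85, 0, 0, 0, 0, 0, 0, 85, 0, 0, 0, 0, 0, 0, 85, 0, 0, 0, 0, 0, 0, 85, 0, 0, 0, 0, 0, 0, 85, 0, 0, 0, 0, 0, 0, 85, 0, 0, -0.67, 0, 0, 0, 85, 0, 0, -0.66, 0, 0, 0, 85, 0, 0, -0.67, 0, 0, 0, 85
```

{"api": "jog_arm", "payload": {
  "commands": [0, 0, 0, 0, 0, 0, 85, 0, 0, 0, 0, 0, 0, 85, 0, 0, 0, 0, 0, 0, 85, 0, 0, 0, 0, 0, 0, 85, 0, 0, 0, 0, 0, 0, 85, 0, 0, -0.67, 0, 0, 0, 85, 0, 0, -0.66, 0, 0, 0, 85, 0, 0, -0.67, 0, 0, 0, 85]
}}

```text
t: 19.65
tool_pos: [0.4298, 0.2481, 0.1603]
tool_rot: [-2.102, -1.476, -0.849]
contact_force: [0.0, 0.3, 0.4]
opening: 0.0852
grip_force: 0.0
```

```bash
cat >> h.py <<'E'
def placed(name,can,yaw):
    np.savez("tmp.npz",a=0); 
    for c in ["top","side"]:
        d=eyes.get_image(c); m,s=seg(d,c,name)
        if m is None: print(c,"none"); continue
        P=cloud(d,m); P=P[(np.linalg.norm(P[:,:2]-can,axis=1)<.07)&(P[:,2]>.085)]
        if len(P)<50: print(c,"few"); continue
        A=np.c_[P[:,:2]-can,np.ones(len(P))]; k=np.linalg.lstsq(A,P[:,2],rcond=None)[0]
        print(c,round(s,2),len(P),"z",np.percentile(P[:,2],[5,50,95]).round(4),"slopes",k[:2].round(3),*rect(P))
def lids(names):
    for cam in ["top","side"]:
        d=eyes.get_image(cam)
        for n in names:
            m,p=seg(d,cam,n)
            if m is None: print(cam,n,"none"); continue
            P=cloud(d,cv2.erode(m.astype(np.uint8),np.ones((2,2)))>0); Q=P[(P[:,2]>.01)&(P[:,2]<.022)]
            print(cam,n,round(p,2),len(Q),*(rect(Q) if len(Q)>10 else []))
E
python3 - <<'E'
from h import *
st(); placed("lid_red",[.4604,.3376],70.5); lids(["lid_blue","lid_yellow"])
E
```

```text
t19.6 q [-0.025 -0.489  2.327  0.804  1.16   0.04 ] tcp [0.4298 0.2481 0.1603] z [ 0.234  0.655 -0.719] F [0.  0.3 0.4] open 0.0852 grip 0.0
top none
side 0.9 2666 z [0.0885 0.0917 0.0931] slopes [ 0.018 -0.009] [462.8 337.9] [110.5  64.9] 71.1
top lid_blue 0.75 575 [ 455.6 -155.3] [109.1  59.7] 87.8
top lid_yellow 0.74 536 [ 591.1 -228.3] [110.6  59. ] 89.8
side lid_blue 0.91 362 [ 451.7 -153. ] [110.5  59.8] 85.9
side lid_yellow none
```

```bash
python3 - <<'E'
from h import *
x,y=.4538,-.154; yw=87.3; a=np.radians(yw); x+=.008*np.cos(a); y+=.008*np.sin(a)
plan([(*pose(x,y,.12,yw,-20,.007),85,0,1),(*pose(x,y,.011,yw,-20,.007),85,1,.6)])
E
```

```text
17 rows
-0.41, 0.22, -0.31, 0.05, -0.92, -0.26, 85, -0.44, 0.21, -0.27, 0.05, -0.93, -0.25, 85, -0.47, 0.19, -0.23, 0.05, -0.92, -0.26, 85, -0.49, 0.18, -0.19, 0.05, -0.93, -0.26, 85, -0.51, 0.16, -0.14, 0.05, -0.92, -0.25, 85, -0.53, 0.16, -0.09, 0.05, -0.93, -0.26, 85, -0.54, 0.14, -0.05, 0.06, -0.92, -0.26, 85, -0.54, 0.12, 0.01, 0.05, -0.93, -0.25, 85, -0.54, 0.11, 0.05, 0.05, -0.92, -0.26, 85, -0.54, 0.1, 0.11, 0.05, -0.93, -0.26, 85, -0.53, 0.08, 0.15, 0.05, -0.92, -0.25, 85, -0.514, 0.074, 0.2, 0.05, -0.925, -0.258, 85, 0.16, 0, 0.43, 0, 0, 0, 85, 0.15, 0, 0.42, 0, 0, 0, 85, 0.16, 0, 0.43, 0, 0, 0, 85, 0.151, 0, 0.427, 0, 0, 0, 85, 0, 0, 0, 0, 0, 0, 85
```

{"api": "jog_arm", "payload": {
  "commands": [-0.41, 0.22, -0.31, 0.05, -0.92, -0.26, 85, -0.44, 0.21, -0.27, 0.05, -0.93, -0.25, 85, -0.47, 0.19, -0.23, 0.05, -0.92, -0.26, 85, -0.49, 0.18, -0.19, 0.05, -0.93, -0.26, 85, -0.51, 0.16, -0.14, 0.05, -0.92, -0.25, 85, -0.53, 0.16, -0.09, 0.05, -0.93, -0.26, 85, -0.54, 0.14, -0.05, 0.06, -0.92, -0.26, 85, -0.54, 0.12, 0.01, 0.05, -0.93, -0.25, 85, -0.54, 0.11, 0.05, 0.05, -0.92, -0.26, 85, -0.54, 0.1, 0.11, 0.05, -0.93, -0.26, 85, -0.53, 0.08, 0.15, 0.05, -0.92, -0.25, 85, -0.514, 0.074, 0.2, 0.05, -0.925, -0.258, 85]
}}

```text
t: 21.65
tool_pos: [0.4547, -0.1494, 0.1141]
tool_rot: [2.08, 1.985, -0.368]
contact_force: [-0.2, -0.2, 0.1]
opening: 0.0847
grip_force: 0.0
```

```bash
python3 - <<'E'
from h import *
st()
x,y=.4538,-.154; yw=87.3; a=np.radians(yw); x+=.008*np.cos(a); y+=.008*np.sin(a)
w=pose(x,y,.011,yw,-20,.007)
plan([(*w,85,2,.6),(*w,50,6)])
placed("lid_red",[.4604,.3376],70.5)
E
```

```text
t21.6 q [-0.277 -0.227  2.107 -0.367  1.2   -0.107] tcp [ 0.4547 -0.1494  0.1141] z [-0.015 -0.344 -0.939] F [-0.2 -0.2  0.1] open 0.0847 grip 0.0
13 rows
0.16, 0, 0.43, 0, 0.01, 0, 85, 0.16, -0.01, 0.43, 0.01, 0, 0, 85, 0.16, 0, 0.42, 0, 0.01, 0, 85, 0.163, -0.002, 0.43, 0.002, 0.002, 0.002, 85, 0, 0, 0, 0, 0, 0, 85, 0, 0, 0, 0, 0, 0, 85, 0, 0, 0, 0, 0, 0, 50, 0, 0, 0, 0, 0, 0, 50, 0, 0, 0, 0, 0, 0, 50, 0, 0, 0, 0, 0, 0, 50, 0, 0, 0, 0, 0, 0, 50, 0, 0, 0, 0, 0, 0, 50, 0, 0, 0, 0, 0, 0, 50
top 0.86 1447 z [0.0892 0.0916 0.0941] slopes [0.002 0.001] [464.2 338.2] [111.2  62.1] 70.6
side 0.97 2679 z [0.0885 0.0917 0.0931] slopes [ 0.018 -0.008] [462.5 337.8] [111.   64.3] 71.0
```

{"api": "jog_arm", "payload": {
  "commands": [0.16, 0, 0.43, 0, 0.01, 0, 85, 0.16, -0.01, 0.43, 0.01, 0, 0, 85, 0.16, 0, 0.42, 0, 0.01, 0, 85, 0.163, -0.002, 0.43, 0.002, 0.002, 0.002, 85, 0, 0, 0, 0, 0, 0, 85, 0, 0, 0, 0, 0, 0, 85, 0, 0, 0, 0, 0, 0, 50, 0, 0, 0, 0, 0, 0, 50, 0, 0, 0, 0, 0, 0, 50, 0, 0, 0, 0, 0, 0, 50, 0, 0, 0, 0, 0, 0, 50, 0, 0, 0, 0, 0, 0, 50, 0, 0, 0, 0, 0, 0, 50],
  "newtons": 55
}}

```text
t: 23.48
tool_pos: [0.4555, -0.1479, 0.0074]
tool_rot: [2.084, 1.983, -0.362]
contact_force: [-1.2, 2.5, 6.4]
opening: 0.06
grip_force: 58.1
```

```bash
python3 - <<'E'
from h import *
st()
yw=np.degrees(np.arctan2(*R.from_rotvec(ctrl.get_obs()["tool_rot"]).apply([1,0,0])[[1,0]])); print(yw)
p,r=held(np.array([.4538,-.154,.008]),ry(yw)); print(p); p[1]=0; np.savez("rel.npz",p=p,r=r.as_rotvec())
o=ctrl.get_obs();q=np.array(o["tool_pos"]);M=R.from_rotvec(o["tool_rot"])
tp,tM=goal(np.r_[SC,.063+.095],ry(SY,90),rel_())
plan([(q+[0,0,.1],M,50,0,.85),(tp,tM,50,0,1)])
E
```

```text
t23.5 q [-0.276 -0.045  2.152 -0.407  0.989 -0.008] tcp [ 0.4555 -0.1479  0.0074] z [-0.013 -0.34  -0.94 ] F [-1.2  2.5  6.4] open 0.0600 grip 58.1
87.10801240569245
[-0.00601432 -0.0014371   0.00149178]
19 rows
-0.28, 0, -0.78, 0, 0, 0, 50, -0.288, 0.007, -0.787, 0, 0, 0, 50, 0.12, 0.16, -0.1, 0.11, 0.91, -0.24, 50, 0.12, 0.15, -0.09, 0.12, 0.91, -0.23, 50, 0.12, 0.16, -0.08, 0.11, 0.91, -0.24, 50, 0.13, 0.16, -0.08, 0.11, 0.91, -0.24, 50, 0.13, 0.17, -0.06, 0.11, 0.92, -0.24, 50, 0.14, 0.16, -0.05, 0.12, 0.91, -0.23, 50, 0.13, 0.17, -0.04, 0.11, 0.91, -0.24, 50, 0.13, 0.18, -0.04, 0.11, 0.91, -0.24, 50, 0.13, 0.17, -0.02, 0.12, 0.91, -0.23, 50, 0.13, 0.18, -0.01, 0.11, 0.91, -0.24, 50, 0.12, 0.18, 0, 0.11, 0.91, -0.24, 50, 0.12, 0.18, 0, 0.12, 0.91, -0.24, 50, 0.12, 0.19, 0.02, 0.11, 0.91, -0.23, 50, 0.1, 0.19, 0.02, 0.11, 0.92, -0.24, 50, 0.11, 0.19, 0.03, 0.11, 0.91, -0.24, 50, 0.09, 0.19, 0.04, 0.12, 0.91, -0.23, 50, 0.084, 0.2, 0.043, 0.11, 0.908, -0.241, 50
```

{"api": "jog_arm", "payload": {
  "commands": [-0.28, 0, -0.78, 0, 0, 0, 50, -0.288, 0.007, -0.787, 0, 0, 0, 50, 0.12, 0.16, -0.1, 0.11, 0.91, -0.24, 50, 0.12, 0.15, -0.09, 0.12, 0.91, -0.23, 50, 0.12, 0.16, -0.08, 0.11, 0.91, -0.24, 50, 0.13, 0.16, -0.08, 0.11, 0.91, -0.24, 50, 0.13, 0.17, -0.06, 0.11, 0.92, -0.24, 50, 0.14, 0.16, -0.05, 0.12, 0.91, -0.23, 50, 0.13, 0.17, -0.04, 0.11, 0.91, -0.24, 50, 0.13, 0.18, -0.04, 0.11, 0.91, -0.24, 50, 0.13, 0.17, -0.02, 0.12, 0.91, -0.23, 50, 0.13, 0.18, -0.01, 0.11, 0.91, -0.24, 50, 0.12, 0.18, 0, 0.11, 0.91, -0.24, 50, 0.12, 0.18, 0, 0.12, 0.91, -0.24, 50, 0.12, 0.19, 0.02, 0.11, 0.91, -0.23, 50, 0.1, 0.19, 0.02, 0.11, 0.92, -0.24, 50, 0.11, 0.19, 0.03, 0.11, 0.91, -0.24, 50, 0.09, 0.19, 0.04, 0.12, 0.91, -0.23, 50, 0.084, 0.2, 0.043, 0.11, 0.908, -0.241, 50]
}}

```text
t: 25.85
tool_pos: [0.6207, -0.0093, 0.1622]
tool_rot: [-1.144, -1.643, -0.806]
contact_force: [-0.2, 0.8, -0.2]
opening: 0.059
grip_force: 60.1
```

```bash
cat >> h.py <<'E'
def standlook(name,save=None):
    u=np.array([np.cos(np.radians(20.5)),np.sin(np.radians(20.5)),0]); v=np.array([-u[1],u[0],0]); C=np.r_[SC,0]
    for c in ["top","side"]:
        d=eyes.get_image(c); m,s=seg(d,c,name)
        if save: cv2.imwrite(f"pics/{c}{save}.png",d["image"][:,:,::-1])
        if m is None: print(c,"none"); continue
        P=cloud(d,m); q=P-C; k=(abs(q@u)<.045)&(abs(q@v)<.06); q=q[k]
        print(c,round(s,2),*[np.percentile(w*1000,[1,5,50,95,99]).round(1) for w in (q@u,q@v,q[:,2])])
        f=q[(q@v>0)&(q[:,2]<q[:,2].max()-.012)]
        if c=="side" and len(f)>50:
            A=np.c_[f@u,f[:,2],np.ones(len(f))]; print("  plain face v: slopes(u,z)",np.linalg.lstsq(A,f@v,rcond=None)[0].round(3),"median",np.median(f@v).round(4))
E
python3 - <<'E'
from h import *
st(); print(predict()[0]); standlook("lid_blue")
L=ry(SY,90); r=rel_()
plan([(*goal(np.r_[SC,.063+.03],L,r),50,1,.5),(*goal(np.r_[SC,.062],L,r),50,2,.15)])
E
```

```text
t25.9 q [-0.444  0.585  1.407  0.845  2.067 -0.76 ] tcp [ 0.6207 -0.0093  0.1622] z [-0.326  0.883 -0.338] F [-0.2  0.8 -0.2] open 0.0590 grip 60.1
[ 0.62093861 -0.00988248  0.15601757]
top 0.82 [-31.4 -30.5  -3.6  27.1  31.3] [-20.9 -18.9   3.    8.6   8.8] [103.7 116.5 190.8 210.5 211.4]
side 0.84 [-32.9 -31.7  -4.5  25.   28.4] [-6.1  1.   8.9 11.1 12. ] [ 98.9 105.2 159.2 206.1 207.3]
  plain face v: slopes(u,z) [ 0.02  -0.004  0.009] median 0.0091
10 rows
-0.33, 0.01, 0.12, 0, 0, -0.01, 50, -0.32, 0, 0.11, -0.01, 0, -0.01, 50, -0.327, 0.009, 0.116, -0.003, -0.003, -0.007, 50, 0, 0, 0, 0, 0, 0, 50, -0.12, 0, 0.04, 0, 0, 0, 50, -0.12, 0, 0.05, 0, 0, 0, 50, -0.12, 0, 0.04, 0, 0, 0, 50, -0.126, -0.001, 0.046, 0, 0, 0, 50, 0, 0, 0, 0, 0, 0, 50, 0, 0, 0, 0, 0, 0, 50
```

Consistent with prediction; lower, release and retreat.

{"api": "jog_arm", "payload": {
  "commands": [-0.33, 0.01, 0.12, 0, 0, -0.01, 50, -0.32, 0, 0.11, -0.01, 0, -0.01, 50, -0.327, 0.009, 0.116, -0.003, -0.003, -0.007, 50, 0, 0, 0, 0, 0, 0, 50, -0.12, 0, 0.04, 0, 0, 0, 50, -0.12, 0, 0.05, 0, 0, 0, 50, -0.12, 0, 0.04, 0, 0, 0, 50, -0.126, -0.001, 0.046, 0, 0, 0, 50, 0, 0, 0, 0, 0, 0, 50, 0, 0, 0, 0, 0, 0, 50]
}}

```text
t: 27.3
tool_pos: [0.6218, -0.0095, 0.0724]
tool_rot: [-1.139, -1.644, -0.81]
contact_force: [-1.7, -1.8, 11.9]
opening: 0.0595
grip_force: 60.2
```

```bash
python3 - <<'E'
from h import *
st(); print(predict()[0]); standlook("lid_blue")
E
```

```text
t27.3 q [-0.443  0.714  1.394  0.805  1.991 -0.859] tcp [ 0.6218 -0.0095  0.0724] z [-0.326  0.884 -0.335] F [-1.7 -1.8 11.9] open 0.0595 grip 60.2
[ 0.62201771 -0.0100359   0.06619291]
top 0.89 [-30.5 -29.5  -3.1  28.2  32.4] [-20.6 -17.9   2.4   8.3   8.6] [ 10.2  21.5 101.3 121.2 122.4]
side 0.87 [-32.  -30.6  -2.8  27.4  30.3] [-7.6 -4.   7.7 10.2 11.9] [ 20.8  25.9  75.6 119.  120.2]
  plain face v: slopes(u,z) [ 0.009 -0.011  0.009] median 0.008
```

{"api": "jog_arm", "payload": {
  "commands": [0, 0, 0, 0, 0, 0, 85, 0, 0, 0, 0, 0, 0, 85, 0, 0, 0, 0, 0, 0, 85, 0, 0, 0, 0, 0, 0, 85, 0, 0, 0, 0, 0, 0, 85, 0, 0, 0, 0, 0, 0, 85, 0.23, 0, -0.67, 0, 0, 0, 85, 0.24, 0, -0.67, 0, 0, 0, 85, 0.23, 0, -0.67, 0, 0, 0, 85, 0.24, 0, -0.665, 0, 0, 0, 85]
}}

```text
t: 28.75
tool_pos: [0.6669, -0.1337, 0.1768]
tool_rot: [-1.145, -1.645, -0.807]
contact_force: [0.5, 1.7, 0.2]
opening: 0.0849
grip_force: 0.0
```

```bash
python3 - <<'E'
from h import *
st(); standlook("lid_blue")
u=np.array([np.cos(np.radians(20.5)),np.sin(np.radians(20.5)),0]); v=np.array([-u[1],u[0],0]); C=np.r_[SC,0]
w1=pose(*(C+v*-.05+[0,0,.24]),SY,10,.007)
w2=pose(*(C+v*.09+[0,0,.19]),SY,-44,.007)
plan([(*w1,85,0,1),(*w2,85,0,1)])
E
```

```text
t28.8 q [-0.553  0.756  1.123  0.814  2.217 -0.745] tcp [ 0.6669 -0.1337  0.1768] z [-0.325  0.883 -0.339] F [0.5 1.7 0.2] open 0.0849 grip 0.0
top 0.8 [-27.8 -27.4  -1.6  29.1  32.9] [-21.  -19.    1.7   8.5   8.7] [ 11.3  28.  100.7 120.1 121.3]
side 0.58 [-29.4 -28.    0.7  29.2  32.1] [-3.4  2.   7.6  9.7 10.4] [ 21.9  26.5  75.7 118.3 119.3]
  plain face v: slopes(u,z) [ 0.002 -0.005  0.008] median 0.0077
21 rows
0.12, 0, 0.09, 0.01, -0.95, 0, 85, 0.14, 0, 0.07, 0, -0.96, 0, 85, 0.13, 0, 0.07, 0.01, -0.95, -0.01, 85, 0.15, 0, 0.05, 0, -0.95, 0, 85, 0.15, 0, 0.03, 0.01, -0.96, 0, 85, 0.15, 0, 0.03, 0, -0.95, 0, 85, 0.15, 0, 0, 0.01, -0.96, 0, 85, 0.15, 0.01, 0, 0, -0.95, 0, 85, 0.15, 0, -0.03, 0.01, -0.95, -0.01, 85, 0.15, 0, -0.03, 0, -0.96, 0, 85, 0.141, -0.002, -0.052, 0.008, -0.95, -0.001, 85, 0.21, 0, 0.12, 0, -0.94, 0, 85, 0.21, 0, 0.1, 0, -0.94, 0, 85, 0.23, 0, 0.07, 0, -0.95, 0, 85, 0.23, 0, 0.06, 0, -0.94, 0, 85, 0.23, 0, 0.03, 0, -0.94, 0, 85, 0.24, 0, 0.01, 0, -0.94, 0, 85, 0.24, 0, -0.01, 0, -0.95, 0, 85, 0.23, 0, -0.03, 0, -0.94, 0, 85, 0.23, 0, -0.05, 0, -0.94, 0, 85, 0.226, 0, -0.081, 0, -0.945, 0, 85
```

{"api": "jog_arm", "payload": {
  "commands": [0.12, 0, 0.09, 0.01, -0.95, 0, 85, 0.14, 0, 0.07, 0, -0.96, 0, 85, 0.13, 0, 0.07, 0.01, -0.95, -0.01, 85, 0.15, 0, 0.05, 0, -0.95, 0, 85, 0.15, 0, 0.03, 0.01, -0.96, 0, 85, 0.15, 0, 0.03, 0, -0.95, 0, 85, 0.15, 0, 0, 0.01, -0.96, 0, 85, 0.15, 0.01, 0, 0, -0.95, 0, 85, 0.15, 0, -0.03, 0.01, -0.95, -0.01, 85, 0.15, 0, -0.03, 0, -0.96, 0, 85, 0.141, -0.002, -0.052, 0.008, -0.95, -0.001, 85, 0.21, 0, 0.12, 0, -0.94, 0, 85, 0.21, 0, 0.1, 0, -0.94, 0, 85, 0.23, 0, 0.07, 0, -0.95, 0, 85, 0.23, 0, 0.06, 0, -0.94, 0, 85, 0.23, 0, 0.03, 0, -0.94, 0, 85, 0.24, 0, 0.01, 0, -0.94, 0, 85, 0.24, 0, -0.01, 0, -0.95, 0, 85, 0.23, 0, -0.03, 0, -0.94, 0, 85, 0.23, 0, -0.05, 0, -0.94, 0, 85]
}}

```text
t: 31.45
tool_pos: [0.5941, 0.0585, 0.1874]
tool_rot: [1.444, 2.091, -0.511]
contact_force: [-0.2, -0.1, -0.4]
opening: 0.0849
grip_force: 0.0
```

```bash
python3 - <<'E'
from h import *
st()
u=np.array([np.cos(np.radians(20.5)),np.sin(np.radians(20.5)),0]); C=np.r_[SC,0]+u*.001
w=pose(*(C+[0,0,.077]),SY,-46,.010); off=w[1].apply([0,0,-.08])
plan([(w[0]+off,w[1],85,1,1),(w[0],w[1],85,1,.5),(*w,50,6)])
E
```

```text
t31.4 q [ 0.266  0.029  1.819 -0.702  1.3    0.101] tcp [0.5941 0.0585 0.1874] z [ 0.218 -0.585 -0.781] F [-0.2 -0.1 -0.4] open 0.0849 grip 0.0
14 rows
0.17, 0.02, 0.52, 0, -0.64, 0.02, 85, 0.204, 0.026, 0.515, -0.007, -0.641, 0.029, 85, 0, 0, 0, 0, 0, 0, 85, 0, 0, 0.44, 0, 0, 0, 85, 0, 0, 0.45, 0, 0, 0, 85, 0, 0, 0.443, 0, 0, 0, 85, 0, 0, 0, 0, 0, 0, 85, 0, 0, 0, 0, 0, 0, 50, 0, 0, 0, 0, 0, 0, 50, 0, 0, 0, 0, 0, 0, 50, 0, 0, 0, 0, 0, 0, 50, 0, 0, 0, 0, 0, 0, 50, 0, 0, 0, 0, 0, 0, 50, 0, 0, 0, 0, 0, 0, 50
```

{"api": "jog_arm", "payload": {
  "commands": [0.17, 0.02, 0.52, 0, -0.64, 0.02, 85, 0.204, 0.026, 0.515, -0.007, -0.641, 0.029, 85, 0, 0, 0, 0, 0, 0, 85, 0, 0, 0.44, 0, 0, 0, 85, 0, 0, 0.45, 0, 0, 0, 85, 0, 0, 0.443, 0, 0, 0, 85, 0, 0, 0, 0, 0, 0, 85, 0, 0, 0, 0, 0, 0, 50, 0, 0, 0, 0, 0, 0, 50, 0, 0, 0, 0, 0, 0, 50, 0, 0, 0, 0, 0, 0, 50, 0, 0, 0, 0, 0, 0, 50, 0, 0, 0, 0, 0, 0, 50]
}}

```text
t: 33.08
tool_pos: [0.6279, -0.0165, 0.0741]
tool_rot: [1.382, 1.984, -0.58]
contact_force: [-1.7, 2.5, 6.6]
opening: 0.0607
grip_force: 60.0
```

```bash
cat >> h.py <<'E'
def regrip():
    p,r=held(np.r_[SC,.063],ry(SY,90)); print("rel",p); p[1]=0; np.savez("rel.npz",p=p,r=r.as_rotvec())
E
python3 - <<'E'
from h import *
st(); regrip()
o=ctrl.get_obs();p=np.array(o["tool_pos"]);M=R.from_rotvec(o["tool_rot"])
L=ry(109,180); can=np.array([.4735,.1638])
tp,tM=goal(np.r_[can,.148],L,rel_()); print(tp,tM.apply([0,0,1]))
plan([(p+[0,0,.11],M,50,0,.9),(tp,tM,50,0,1)])
E
```

```text
t33.1 q [ 0.171  0.226  1.863 -0.92   1.09   0.283] tcp [ 0.6279 -0.0165  0.0741] z [ 0.254 -0.672 -0.695] F [-1.7  2.5  6.6] open 0.0607 grip 60.0
rel [ 0.01388116 -0.00386543  0.00161583]
[0.47704267 0.15328192 0.13950784] [-0.22407776  0.65833625 -0.71859762]
19 rows
-0.44, 0, -0.42, 0, 0, 0, 50, -0.44, 0.01, -0.43, 0, 0, 0, 50, -0.437, 0, -0.425, 0, 0, 0, 50, 0.19, -0.09, -0.13, 0.01, 0.98, 0.02, 50, 0.19, -0.08, -0.1, 0, 0.98, 0.02, 50, 0.21, -0.09, -0.09, 0.01, 0.98, 0.02, 50, 0.22, -0.09, -0.07, 0, 0.99, 0.02, 50, 0.22, -0.08, -0.04, 0.01, 0.98, 0.02, 50, 0.22, -0.09, -0.03, 0, 0.98, 0.02, 50, 0.22, -0.09, 0, 0.01, 0.98, 0.02, 50, 0.23, -0.09, 0.02, 0, 0.98, 0.02, 50, 0.22, -0.09, 0.04, 0.01, 0.98, 0.02, 50, 0.21, -0.09, 0.07, 0, 0.99, 0.02, 50, 0.21, -0.09, 0.08, 0.01, 0.98, 0.02, 50, 0.2, -0.09, 0.1, 0, 0.98, 0.03, 50, 0.18, -0.09, 0.13, 0.01, 0.98, 0.02, 50, 0.18, -0.09, 0.14, 0, 0.98, 0.02, 50, 0.15, -0.1, 0.15, 0.01, 0.98, 0.02, 50, 0.145, -0.087, 0.177, 0.004, 0.986, 0.017, 50
```

{"api": "jog_arm", "payload": {
  "commands": [-0.44, 0, -0.42, 0, 0, 0, 50, -0.44, 0.01, -0.43, 0, 0, 0, 50, -0.437, 0, -0.425, 0, 0, 0, 50, 0.19, -0.09, -0.13, 0.01, 0.98, 0.02, 50, 0.19, -0.08, -0.1, 0, 0.98, 0.02, 50, 0.21, -0.09, -0.09, 0.01, 0.98, 0.02, 50, 0.22, -0.09, -0.07, 0, 0.99, 0.02, 50, 0.22, -0.08, -0.04, 0.01, 0.98, 0.02, 50, 0.22, -0.09, -0.03, 0, 0.98, 0.02, 50, 0.22, -0.09, 0, 0.01, 0.98, 0.02, 50, 0.23, -0.09, 0.02, 0, 0.98, 0.02, 50, 0.22, -0.09, 0.04, 0.01, 0.98, 0.02, 50, 0.21, -0.09, 0.07, 0, 0.99, 0.02, 50, 0.21, -0.09, 0.08, 0.01, 0.98, 0.02, 50, 0.2, -0.09, 0.1, 0, 0.98, 0.03, 50, 0.18, -0.09, 0.13, 0.01, 0.98, 0.02, 50, 0.18, -0.09, 0.14, 0, 0.98, 0.02, 50, 0.15, -0.1, 0.15, 0.01, 0.98, 0.02, 50, 0.145, -0.087, 0.177, 0.004, 0.986, 0.017, 50]
}}

```text
t: 35.45
tool_pos: [0.4759, 0.1532, 0.1378]
tool_rot: [-1.43, -1.989, -0.578]
contact_force: [0.6, 0.1, -0.8]
opening: 0.0607
grip_force: 60.1
```

```bash
python3 - <<'E'
from h import *
st(); look("lid_blue","5",True)
r=rel_(); L=ry(109,180); t=[.4735,.1638]
plan([(*goal(np.r_[t,.101],L,r),50,1,.3),(*goal(np.r_[t,.090],L,r),50,1,.05)])
E
```

```text
t35.5 q [-0.196  0.025  1.947  0.649  1.614 -0.643] tcp [0.4759 0.1532 0.1378] z [-0.226  0.661 -0.716] F [ 0.6  0.1 -0.8] open 0.0607 grip 60.1
pred lid mid [0.4724 0.1637 0.1463] z [-0.003  0.003 -1.   ] x yaw -71.0
top 0.57 1419 [-53.  -49.   -5.   43.1  49.1] [-29.6 -26.9  -1.1  25.7  28.9] [-10.4  -9.7  -7.4  -5.1  -4.3]
  outer face z=-7.5 slopes 0.001 -0.004 rect [-1.5 -0.7] [105.9  60.8] -1.2
side 0.73 1694 [-56.3 -55.6 -18.6  45.3  52.7] [-28.1 -25.4   3.6  32.9  33.6] [-7.1 -6.5 -5.2  6.6  9.6]
  outer face z=-5.7 slopes 0.001 -0.006 rect [-1.7  2.6] [110.9  62.4] -0.1
9 rows
-0.17, 0.01, 0.18, -0.01, 0, -0.01, 50, -0.18, 0, 0.18, 0, 0, -0.01, 50, -0.169, 0.008, 0.183, -0.006, 0, -0.004, 50, 0, 0, 0, 0, 0, 0, 50, -0.03, 0, 0.03, 0, 0, 0, 50, -0.03, 0, 0.04, 0, 0, 0, 50, -0.04, 0, 0.03, 0, 0, 0, 50, -0.028, 0.001, 0.032, 0, 0, 0, 50, 0, 0, 0, 0, 0, 0, 50
```

View pics/top5.png

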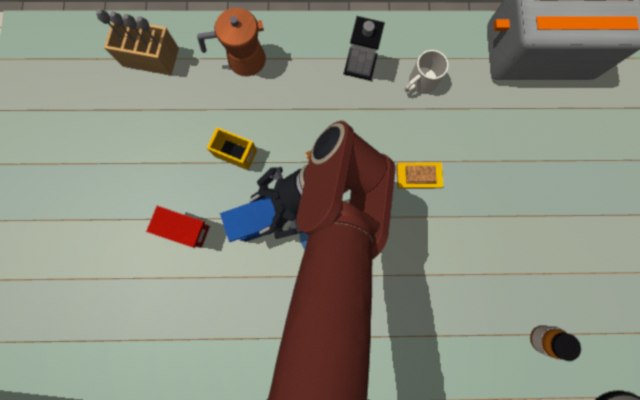

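```bash
python3 - <<'E'
from h import *
r=rel_(); L=ry(109,180); t=[.475,.164]
plan([(*goal(np.r_[t,.101],L,r),50,1,.3),(*goal(np.r_[t,.082],L,r),50,1,.05)])
E
```

```text
12 rows
-0.17, 0.01, 0.18, -0.01, 0, -0.01, 50, -0.18, 0.02, 0.18, 0, 0, -0.01, 50, -0.173, 0.013, 0.18, -0.006, 0, -0.004, 50, 0, 0, 0, 0, 0, 0, 50, -0.03, 0, 0.03, 0, 0, 0, 50, -0.03, 0, 0.03, 0, 0, 0, 50, -0.03, 0, 0.04, 0, 0, 0, 50, -0.04, 0, 0.03, 0, 0, 0, 50, -0.03, 0, 0.03, 0, 0, 0, 50, -0.03, 0, 0.03, 0, 0, 0, 50, -0.03, 0.001, 0.037, 0, 0, 0, 50, 0, 0, 0, 0, 0, 0, 50
```

{"api": "jog_arm", "payload": {
  "commands": [-0.17, 0.01, 0.18, -0.01, 0, -0.01, 50, -0.18, 0.02, 0.18, 0, 0, -0.01, 50, -0.173, 0.013, 0.18, -0.006, 0, -0.004, 50, 0, 0, 0, 0, 0, 0, 50, -0.03, 0, 0.03, 0, 0, 0, 50, -0.03, 0, 0.03, 0, 0, 0, 50, -0.03, 0, 0.04, 0, 0, 0, 50, -0.04, 0, 0.03, 0, 0, 0, 50, -0.03, 0, 0.03, 0, 0, 0, 50, -0.03, 0, 0.03, 0, 0, 0, 50, -0.03, 0.001, 0.037, 0, 0, 0, 50, 0, 0, 0, 0, 0, 0, 50]
}}

```text
t: 37.15
tool_pos: [0.479, 0.1537, 0.0758]
tool_rot: [-1.427, -1.993, -0.58]
contact_force: [-4.0, -2.5, 7.6]
opening: 0.0613
grip_force: 61.0
```

```bash
python3 - <<'E'
from h import *
st(); look("lid_blue")
E
```

```text
t37.1 q [-0.194  0.129  1.959  0.651  1.519 -0.716] tcp [0.479  0.1537 0.0758] z [-0.225  0.661 -0.716] F [-4.  -2.5  7.6] open 0.0613 grip 61.0
pred lid mid [0.4754 0.1642 0.0844] z [ 0.     0.004 -1.   ] x yaw -70.9
top 0.57 1339 [-54.  -49.7  -4.5  44.2  50.4] [-31.1 -28.2  -0.6  28.   30.4] [-10.9  -9.8  -7.3  -4.5   8.2]
  outer face z=-7.4 slopes -0.007 -0.012 rect [-1.3 -1. ] [107.7  62.8] -0.1
side 0.83 1661 [-56.1 -55.3 -17.1  45.7  52.2] [-29.3 -26.7   1.8  31.5  32.1] [-9.3 -8.7 -7.2  5.  12.6]
  outer face z=-7.4 slopes -0.002 -0.007 rect [-0.8  0.8] [111.5  63.4] 0.0
```

{"api": "jog_arm", "payload": {
  "commands": [0, 0, 0, 0, 0, 0, 85, 0, 0, 0, 0, 0, 0, 85, 0, 0, 0, 0, 0, 0, 85, 0, 0, 0, 0, 0, 0, 85, 0, 0, 0, 0, 0, 0, 85, 0, 0, -0.67, 0, 0, 0, 85, 0, 0, -0.66, 0, 0, 0, 85, 0, 0, -0.67, 0, 0, 0, 85]
}}

```text
t: 38.35
tool_pos: [0.5055, 0.0739, 0.1608]
tool_rot: [-1.43, -1.993, -0.578]
contact_force: [0.5, -1.3, 0.2]
opening: 0.0848
grip_force: 0.0
```

```bash
python3 - <<'E'
from h import *
st(); placed("lid_blue",[.4735,.1638],109); placed("lid_red",[.4604,.3376],70.5);lids(["lid_yellow"])
x,y=.5885,-.2265; yw=89.; a=np.radians(yw); x+=.008*np.cos(a); y+=.008*np.sin(a)
o=ctrl.get_obs();p=np.array(o["tool_pos"]);M=R.from_rotvec(o["tool_rot"])
plan([(*pose(x,y,.12,yw,-20,.007),85,0,1)])
E
```

```text
t38.4 q [-0.32   0.083  1.842  0.596  1.717 -0.712] tcp [0.5055 0.0739 0.1608] z [-0.224  0.659 -0.718] F [ 0.5 -1.3  0.2] open 0.0848 grip 0.0
top 0.64 1422 z [0.089  0.0915 0.0939] slopes [0.005 0.003] [476.3 164. ] [110.2  62.6] -70.5
side 0.67 1518 z [0.0884 0.0916 0.093 ] slopes [ 0.008 -0.004] [474.4 164.3] [112.2  62.8] -70.5
top 0.97 1429 z [0.089  0.0916 0.0941] slopes [0.001 0.003] [464.3 337.9] [110.5  61.9] 71.1
side 0.96 2654 z [0.0884 0.0917 0.0931] slopes [ 0.019 -0.009] [462.1 338.2] [110.6  64.3] 71.1
top lid_yellow none
side lid_yellow 0.56 219 [ 587.5 -227.9] [112.   59.1] 88.7
12 rows
-0.35, -0.02, -0.25, -0.07, -0.92, 0.3, 85, -0.37, -0.01, -0.22, -0.06, -0.93, 0.29, 85, -0.39, 0, -0.18, -0.07, -0.92, 0.3, 85, -0.41, 0.02, -0.15, -0.06, -0.92, 0.29, 85, -0.42, 0.03, -0.11, -0.07, -0.93, 0.3, 85, -0.42, 0.04, -0.06, -0.06, -0.92, 0.29, 85, -0.43, 0.05, -0.03, -0.07, -0.92, 0.3, 85, -0.43, 0.07, 0.01, -0.06, -0.93, 0.29, 85, -0.42, 0.08, 0.05, -0.07, -0.92, 0.3, 85, -0.41, 0.09, 0.09, -0.06, -0.92, 0.29, 85, -0.4, 0.1, 0.13, -0.07, -0.93, 0.3, 85, -0.383, 0.118, 0.161, -0.065, -0.922, 0.293, 85
```

Both lids home and flat. Now yellow.

{"api": "jog_arm", "payload": {
  "commands": [-0.35, -0.02, -0.25, -0.07, -0.92, 0.3, 85, -0.37, -0.01, -0.22, -0.06, -0.93, 0.29, 85, -0.39, 0, -0.18, -0.07, -0.92, 0.3, 85, -0.41, 0.02, -0.15, -0.06, -0.92, 0.29, 85, -0.42, 0.03, -0.11, -0.07, -0.93, 0.3, 85, -0.42, 0.04, -0.06, -0.06, -0.92, 0.29, 85, -0.43, 0.05, -0.03, -0.07, -0.92, 0.3, 85, -0.43, 0.07, 0.01, -0.06, -0.93, 0.29, 85, -0.42, 0.08, 0.05, -0.07, -0.92, 0.3, 85, -0.41, 0.09, 0.09, -0.06, -0.92, 0.29, 85, -0.4, 0.1, 0.13, -0.07, -0.93, 0.3, 85, -0.383, 0.118, 0.161, -0.065, -0.922, 0.293, 85]
}}

```text
t: 40.45
tool_pos: [0.5891, -0.2219, 0.114]
tool_rot: [2.05, 2.011, -0.363]
contact_force: [0.5, -0.3, 0.6]
opening: 0.0851
grip_force: 0.0
```

```bash
python3 - <<'E'
from h import *
st(); lids(["lid_yellow"])
x,y=.5885,-.2265; yw=89.; a=np.radians(yw); x+=.008*np.cos(a); y+=.008*np.sin(a)
w=pose(x,y,.0105,yw,-20,.007)
plan([(*w,85,2,.6),(*w,50,6)])
E
```

```text
t40.5 q [-0.333  0.121  1.774 -0.366  1.158 -0.181] tcp [ 0.5891 -0.2219  0.114 ] z [-0.005 -0.345 -0.939] F [ 0.5 -0.3  0.6] open 0.0851 grip 0.0
top lid_yellow none
side lid_yellow 0.69 265 [ 587.1 -224.5] [108.4  55.5] 89.7
13 rows
0.16, 0, 0.43, 0, 0, 0, 85, 0.15, 0, 0.43, 0, -0.01, 0, 85, 0.16, 0, 0.43, 0, 0, 0, 85, 0.151, 0, 0.431, -0.001, -0.008, -0.001, 85, 0, 0, 0, 0, 0, 0, 85, 0, 0, 0, 0, 0, 0, 85, 0, 0, 0, 0, 0, 0, 50, 0, 0, 0, 0, 0, 0, 50, 0, 0, 0, 0, 0, 0, 50, 0, 0, 0, 0, 0, 0, 50, 0, 0, 0, 0, 0, 0, 50, 0, 0, 0, 0, 0, 0, 50, 0, 0, 0, 0, 0, 0, 50
```

{"api": "jog_arm", "payload": {
  "commands": [0.16, 0, 0.43, 0, 0, 0, 85, 0.15, 0, 0.43, 0, -0.01, 0, 85, 0.16, 0, 0.43, 0, 0, 0, 85, 0.151, 0, 0.431, -0.001, -0.008, -0.001, 85, 0, 0, 0, 0, 0, 0, 85, 0, 0, 0, 0, 0, 0, 85, 0, 0, 0, 0, 0, 0, 50, 0, 0, 0, 0, 0, 0, 50, 0, 0, 0, 0, 0, 0, 50, 0, 0, 0, 0, 0, 0, 50, 0, 0, 0, 0, 0, 0, 50, 0, 0, 0, 0, 0, 0, 50]
}}

```text
t: 42.15
tool_pos: [0.5908, -0.2222, 0.0069]
tool_rot: [2.048, 2.01, -0.36]
contact_force: [-1.0, 2.2, 6.4]
opening: 0.0601
grip_force: 59.6
```

```bash
python3 - <<'E'
from h import *
st()
yw=np.degrees(np.arctan2(*R.from_rotvec(ctrl.get_obs()["tool_rot"]).apply([1,0,0])[[1,0]])); print(yw)
p,r=held(np.array([.5885,-.2265,.008]),ry(yw)); print(p); p[1]=0; np.savez("rel.npz",p=p,r=r.as_rotvec())
o=ctrl.get_obs();q=np.array(o["tool_pos"]);M=R.from_rotvec(o["tool_rot"])
tp,tM=goal(np.r_[SC,.063+.095],ry(SY,90),rel_())
plan([(q+[0,0,.1],M,50,0,.85),(tp,tM,50,0,1)])
E
```

```text
t42.1 q [-0.333  0.269  1.809 -0.403  0.985 -0.102] tcp [ 0.5908 -0.2222  0.0069] z [-0.002 -0.345 -0.938] F [-1.   2.2  6.4] open 0.0601 grip 59.6
88.89647617011364
[-0.00441112 -0.00220098  0.0004726 ]
19 rows
-0.29, 0, -0.78, 0, 0, 0, 50, -0.286, 0.008, -0.784, 0, 0, 0, 50, 0.18, 0.03, -0.12, 0.1, 0.91, -0.22, 50, 0.19, 0.03, -0.11, 0.11, 0.92, -0.22, 50, 0.19, 0.03, -0.09, 0.1, 0.91, -0.22, 50, 0.21, 0.03, -0.07, 0.1, 0.91, -0.22, 50, 0.2, 0.04, -0.06, 0.11, 0.92, -0.21, 50, 0.21, 0.05, -0.03, 0.1, 0.91, -0.22, 50, 0.22, 0.04, -0.01, 0.1, 0.91, -0.22, 50, 0.21, 0.06, 0, 0.11, 0.92, -0.22, 50, 0.21, 0.05, 0.02, 0.1, 0.91, -0.22, 50, 0.2, 0.07, 0.04, 0.1, 0.91, -0.22, 50, 0.2, 0.06, 0.06, 0.11, 0.91, -0.22, 50, 0.19, 0.08, 0.07, 0.1, 0.92, -0.22, 50, 0.19, 0.07, 0.09, 0.1, 0.91, -0.22, 50, 0.17, 0.09, 0.11, 0.1, 0.91, -0.22, 50, 0.16, 0.08, 0.12, 0.11, 0.92, -0.21, 50, 0.14, 0.09, 0.14, 0.1, 0.91, -0.22, 50, 0.134, 0.1, 0.141, 0.104, 0.913, -0.222, 50
```

{"api": "jog_arm", "payload": {
  "commands": [-0.29, 0, -0.78, 0, 0, 0, 50, -0.286, 0.008, -0.784, 0, 0, 0, 50, 0.18, 0.03, -0.12, 0.1, 0.91, -0.22, 50, 0.19, 0.03, -0.11, 0.11, 0.92, -0.22, 50, 0.19, 0.03, -0.09, 0.1, 0.91, -0.22, 50, 0.21, 0.03, -0.07, 0.1, 0.91, -0.22, 50, 0.2, 0.04, -0.06, 0.11, 0.92, -0.21, 50, 0.21, 0.05, -0.03, 0.1, 0.91, -0.22, 50, 0.22, 0.04, -0.01, 0.1, 0.91, -0.22, 50, 0.21, 0.06, 0, 0.11, 0.92, -0.22, 50, 0.21, 0.05, 0.02, 0.1, 0.91, -0.22, 50, 0.2, 0.07, 0.04, 0.1, 0.91, -0.22, 50, 0.2, 0.06, 0.06, 0.11, 0.91, -0.22, 50, 0.19, 0.08, 0.07, 0.1, 0.92, -0.22, 50, 0.19, 0.07, 0.09, 0.1, 0.91, -0.22, 50, 0.17, 0.09, 0.11, 0.1, 0.91, -0.22, 50, 0.16, 0.08, 0.12, 0.11, 0.92, -0.21, 50, 0.14, 0.09, 0.14, 0.1, 0.91, -0.22, 50, 0.134, 0.1, 0.141, 0.104, 0.913, -0.222, 50]
}}

```text
t: 44.52
tool_pos: [0.62, -0.0087, 0.1601]
tool_rot: [-1.148, -1.645, -0.804]
contact_force: [-0.2, -0.4, -0.6]
opening: 0.0595
grip_force: 60.0
```

```bash
python3 - <<'E'
from h import *
st(); print(predict()[0]); standlook("lid_yellow")
L=ry(SY,90); r=rel_()
plan([(*goal(np.r_[SC,.063+.03],L,r),50,1,.5),(*goal(np.r_[SC,.062],L,r),50,2,.15)])
E
```

```text
t44.5 q [-0.443  0.584  1.411  0.842  2.062 -0.762] tcp [ 0.62   -0.0087  0.1601] z [-0.325  0.882 -0.341] F [-0.2 -0.4 -0.6] open 0.0595 grip 60.0
[ 0.62041179 -0.00968864  0.15579042]
top 0.85 [-31.6 -30.9  -4.7  27.4  30.4] [-31.7 -18.9   2.9   9.    9.2] [  8.  106.1 189.5 210.  210.9]
side 0.93 [-33.2 -32.2  -4.4  25.5  28.5] [-5.   0.3  9.3 11.7 12.6] [ 98.  103.2 157.3 205.9 206.8]
  plain face v: slopes(u,z) [ 0.015 -0.005  0.01 ] median 0.0095
10 rows
-0.33, 0.01, 0.12, 0, 0, -0.01, 50, -0.32, 0, 0.11, -0.01, -0.01, -0.01, 50, -0.327, 0.01, 0.122, 0.002, 0, -0.014, 50, 0, 0, 0, 0, 0, 0, 50, -0.12, 0, 0.04, 0, 0, 0, 50, -0.12, 0, 0.05, 0, 0, 0, 50, -0.12, 0, 0.04, 0, 0, 0, 50, -0.124, -0.001, 0.048, 0, 0, 0, 50, 0, 0, 0, 0, 0, 0, 50, 0, 0, 0, 0, 0, 0, 50
```

{"api": "jog_arm", "payload": {
  "commands": [-0.33, 0.01, 0.12, 0, 0, -0.01, 50, -0.32, 0, 0.11, -0.01, -0.01, -0.01, 50, -0.327, 0.01, 0.122, 0.002, 0, -0.014, 50, 0, 0, 0, 0, 0, 0, 50, -0.12, 0, 0.04, 0, 0, 0, 50, -0.12, 0, 0.05, 0, 0, 0, 50, -0.12, 0, 0.04, 0, 0, 0, 50, -0.124, -0.001, 0.048, 0, 0, 0, 50, 0, 0, 0, 0, 0, 0, 50]
}}

```text
t: 45.85
tool_pos: [0.6216, -0.009, 0.0706]
tool_rot: [-1.142, -1.648, -0.808]
contact_force: [-1.8, -0.6, 10.7]
opening: 0.0601
grip_force: 60.3
```

```bash
python3 - <<'E'
from h import *
st(); print(predict()[0]); standlook("lid_yellow")
E
```

```text
t45.9 q [-0.443  0.713  1.396  0.802  1.986 -0.861] tcp [ 0.6216 -0.009   0.0706] z [-0.326  0.882 -0.34 ] F [-1.8 -0.6 10.7] open 0.0601 grip 60.3
[ 0.62201012 -0.01000735  0.06624234]
top none
side 0.59 [-31.7 -30.7  -2.6  26.9  30.2] [-6.7 -3.6  7.7 10.1 11.1] [ 22.   27.2  76.2 118.6 119.8]
  plain face v: slopes(u,z) [ 0.009 -0.009  0.008] median 0.0079
```

Seated. Release, retreat.

{"api": "jog_arm", "payload": {
  "commands": [0, 0, 0, 0, 0, 0, 85, 0, 0, 0, 0, 0, 0, 85, 0, 0, 0, 0, 0, 0, 85, 0, 0, 0, 0, 0, 0, 85, 0, 0, 0, 0, 0, 0, 85, 0, 0, 0, 0, 0, 0, 85, 0.23, 0, -0.67, 0, 0, 0, 85, 0.24, 0, -0.67, 0, 0, 0, 85, 0.23, 0, -0.67, 0, 0, 0, 85, 0.24, 0, -0.665, 0, 0, 0, 85]
}}

```text
t: 47.3
tool_pos: [0.6665, -0.1328, 0.1758]
tool_rot: [-1.148, -1.649, -0.805]
contact_force: [-0.2, 0.2, -1.4]
opening: 0.0848
grip_force: 0.0
```

```bash
python3 - <<'E'
from h import *
st(); standlook("lid_yellow")
E
```

```text
t47.3 q [-0.552  0.753  1.127  0.81   2.212 -0.748] tcp [ 0.6665 -0.1328  0.1758] z [-0.324  0.881 -0.344] F [-0.2  0.2 -1.4] open 0.0848 grip 0.0
top 0.56 [-28.7 -28.3  -4.1  27.4  30.9] [-21.6 -19.4   1.6   7.9   8.2] [ 14.1  23.8  99.6 120.3 121.3]
side 0.85 [-30.2 -29.5  -0.9  27.4  30. ] [-2.8  1.4  8.3 10.8 11.6] [ 24.3  28.6  76.  118.4 119.4]
  plain face v: slopes(u,z) [0.017 0.009 0.008] median 0.0084
```

Same pose as before; reuse the same swing-over.

{"api": "jog_arm", "payload": {
  "commands": [0.12, 0, 0.09, 0.01, -0.95, 0, 85, 0.14, 0, 0.07, 0, -0.96, 0, 85, 0.13, 0, 0.07, 0.01, -0.95, -0.01, 85, 0.15, 0, 0.05, 0, -0.95, 0, 85, 0.15, 0, 0.03, 0.01, -0.96, 0, 85, 0.15, 0, 0.03, 0, -0.95, 0, 85, 0.15, 0, 0, 0.01, -0.96, 0, 85, 0.15, 0.01, 0, 0, -0.95, 0, 85, 0.15, 0, -0.03, 0.01, -0.95, -0.01, 85, 0.15, 0, -0.03, 0, -0.96, 0, 85, 0.141, -0.002, -0.052, 0.008, -0.95, -0.001, 85, 0.21, 0, 0.12, 0, -0.94, 0, 85, 0.21, 0, 0.1, 0, -0.94, 0, 85, 0.23, 0, 0.07, 0, -0.95, 0, 85, 0.23, 0, 0.06, 0, -0.94, 0, 85, 0.23, 0, 0.03, 0, -0.94, 0, 85, 0.24, 0, 0.01, 0, -0.94, 0, 85, 0.24, 0, -0.01, 0, -0.95, 0, 85, 0.23, 0, -0.03, 0, -0.94, 0, 85, 0.23, 0, -0.05, 0, -0.94, 0, 85]
}}

```text
t: 50.0
tool_pos: [0.5937, 0.0595, 0.1855]
tool_rot: [1.441, 2.087, -0.514]
contact_force: [0.5, -0.4, -0.9]
opening: 0.0848
grip_force: 0.0
```

```bash
python3 - <<'E'
from h import *
st()
u=np.array([np.cos(np.radians(20.5)),np.sin(np.radians(20.5)),0]); C=np.r_[SC,0]+u*.001
w=pose(*(C+[0,0,.077]),SY,-46,.010); off=w[1].apply([0,0,-.08])
plan([(w[0]+off,w[1],85,1,1),(w[0],w[1],85,1,.5),(*w,50,6)])
E
```

```text
t50.0 q [ 0.27   0.032  1.82  -0.708  1.299  0.109] tcp [0.5937 0.0595 0.1855] z [ 0.219 -0.589 -0.778] F [ 0.5 -0.4 -0.9] open 0.0848 grip 0.0
14 rows
0.16, 0.02, 0.51, 0, -0.61, 0.02, 85, 0.183, 0.025, 0.51, -0.006, -0.62, 0.025, 85, 0, 0, 0, 0, 0, 0, 85, 0, 0, 0.44, 0, 0, 0, 85, 0, 0, 0.45, 0, 0, 0, 85, 0, 0, 0.443, 0, 0, 0, 85, 0, 0, 0, 0, 0, 0, 85, 0, 0, 0, 0, 0, 0, 50, 0, 0, 0, 0, 0, 0, 50, 0, 0, 0, 0, 0, 0, 50, 0, 0, 0, 0, 0, 0, 50, 0, 0, 0, 0, 0, 0, 50, 0, 0, 0, 0, 0, 0, 50, 0, 0, 0, 0, 0, 0, 50
```

{"api": "jog_arm", "payload": {
  "commands": [0.16, 0.02, 0.51, 0, -0.61, 0.02, 85, 0.183, 0.025, 0.51, -0.006, -0.62, 0.025, 85, 0, 0, 0, 0, 0, 0, 85, 0, 0, 0.44, 0, 0, 0, 85, 0, 0, 0.45, 0, 0, 0, 85, 0, 0, 0.443, 0, 0, 0, 85, 0, 0, 0, 0, 0, 0, 85, 0, 0, 0, 0, 0, 0, 50, 0, 0, 0, 0, 0, 0, 50, 0, 0, 0, 0, 0, 0, 50, 0, 0, 0, 0, 0, 0, 50, 0, 0, 0, 0, 0, 0, 50, 0, 0, 0, 0, 0, 0, 50]
}}

```text
t: 51.62
tool_pos: [0.628, -0.0165, 0.0741]
tool_rot: [1.382, 1.984, -0.579]
contact_force: [-1.8, 1.5, 6.5]
opening: 0.0606
grip_force: 60.0
```

```bash
python3 - <<'E'
from h import *
st(); regrip()
o=ctrl.get_obs();p=np.array(o["tool_pos"]);M=R.from_rotvec(o["tool_rot"])
L=ry(67.3,180); can=np.array([.6528,.2276])
tp,tM=goal(np.r_[can,.148],L,rel_()); print(tp,tM.apply([0,0,1]))
plan([(p+[0,0,.11],M,50,0,.95),(tp,tM,50,0,1)])
E
```

```text
t51.6 q [ 0.171  0.226  1.863 -0.92   1.09   0.283] tcp [ 0.628  -0.0165  0.0741] z [ 0.254 -0.672 -0.695] F [-1.8  1.5  6.5] open 0.0606 grip 60.0
rel [ 0.01386645 -0.00390304  0.00158808]
[0.64845931 0.21741864 0.13949713] [ 0.27090255  0.6405612  -0.71853543]
20 rows
-0.66, 0.01, -0.64, 0, 0, 0, 50, -0.657, 0, -0.635, 0, 0, 0, 50, 0.17, 0.09, -0.11, 0.01, 0.83, 0.47, 50, 0.18, 0.09, -0.1, 0.01, 0.82, 0.46, 50, 0.19, 0.07, -0.08, 0.02, 0.83, 0.47, 50, 0.2, 0.07, -0.07, 0.01, 0.82, 0.46, 50, 0.21, 0.06, -0.05, 0.01, 0.83, 0.47, 50, 0.21, 0.05, -0.03, 0.01, 0.83, 0.46, 50, 0.22, 0.03, -0.02, 0.01, 0.82, 0.47, 50, 0.22, 0.03, 0.01, 0.01, 0.83, 0.46, 50, 0.22, 0.02, 0.02, 0.02, 0.82, 0.47, 50, 0.21, 0.01, 0.04, 0.01, 0.83, 0.46, 50, 0.22, -0.01, 0.05, 0.01, 0.83, 0.47, 50, 0.21, -0.01, 0.08, 0.01, 0.82, 0.47, 50, 0.2, -0.02, 0.09, 0.01, 0.83, 0.46, 50, 0.19, -0.03, 0.11, 0.02, 0.82, 0.47, 50, 0.18, -0.04, 0.12, 0.01, 0.83, 0.46, 50, 0.16, -0.05, 0.14, 0.01, 0.83, 0.47, 50, 0.16, -0.05, 0.15, 0.01, 0.82, 0.46, 50, 0.132, -0.066, 0.162, 0.013, 0.828, 0.468, 50
```

{"api": "jog_arm", "payload": {
  "commands": [-0.66, 0.01, -0.64, 0, 0, 0, 50, -0.657, 0, -0.635, 0, 0, 0, 50, 0.17, 0.09, -0.11, 0.01, 0.83, 0.47, 50, 0.18, 0.09, -0.1, 0.01, 0.82, 0.46, 50, 0.19, 0.07, -0.08, 0.02, 0.83, 0.47, 50, 0.2, 0.07, -0.07, 0.01, 0.82, 0.46, 50, 0.21, 0.06, -0.05, 0.01, 0.83, 0.47, 50, 0.21, 0.05, -0.03, 0.01, 0.83, 0.46, 50, 0.22, 0.03, -0.02, 0.01, 0.82, 0.47, 50, 0.22, 0.03, 0.01, 0.01, 0.83, 0.46, 50, 0.22, 0.02, 0.02, 0.02, 0.82, 0.47, 50, 0.21, 0.01, 0.04, 0.01, 0.83, 0.46, 50, 0.22, -0.01, 0.05, 0.01, 0.83, 0.47, 50, 0.21, -0.01, 0.08, 0.01, 0.82, 0.47, 50, 0.2, -0.02, 0.09, 0.01, 0.83, 0.46, 50, 0.19, -0.03, 0.11, 0.02, 0.82, 0.47, 50, 0.18, -0.04, 0.12, 0.01, 0.83, 0.46, 50, 0.16, -0.05, 0.14, 0.01, 0.83, 0.47, 50, 0.16, -0.05, 0.15, 0.01, 0.82, 0.46, 50, 0.132, -0.066, 0.162, 0.013, 0.828, 0.468, 50]
}}

```text
t: 54.12
tool_pos: [0.6473, 0.2173, 0.137]
tool_rot: [-2.152, -1.418, -0.868]
contact_force: [-1.2, 0.9, -1.8]
opening: 0.0605
grip_force: 60.4
```

```bash
python3 - <<'E'
from h import *
st(); look("lid_yellow","6",True)
r=rel_(); L=ry(67.3,180); t=[.6535,.2278]
plan([(*goal(np.r_[t,.101],L,r),50,1,.3),(*goal(np.r_[t,.082],L,r),50,1,.05)])
E
```

```text
t54.1 q [-0.064  0.102  1.867  0.854  1.061 -0.053] tcp [0.6473 0.2173 0.137 ] z [ 0.269  0.642 -0.718] F [-1.2  0.9 -1.8] open 0.0605 grip 60.4
pred lid mid [0.6517 0.2275 0.1455] z [-0.003  0.003 -1.   ] x yaw -112.8
top 0.94 1226 [-54.1 -50.8 -10.7  31.8  37.7] [-30.8 -28.6  -1.5  28.9  30.8] [-10.7  -9.7  -7.3  -4.7   1.7]
  outer face z=-7.4 slopes 0.005 -0.004 rect [-7.9 -0.2] [95.8 63.4] 0.3
side 0.79 1321 [-53.5 -50.1 -12.2  44.3  53.2] [-25.8 -22.   15.4  34.3  35.2] [-6.1 -5.5 -4.  18.4 24.5]
  outer face z=-5.3 slopes 0.001 -0.003 rect [-1.5  4.8] [104.9  60.3] -2.0
12 rows
-0.16, 0.01, 0.18, -0.01, 0.01, -0.01, 50, -0.17, 0.01, 0.19, -0.01, 0.01, -0.01, 50, -0.163, 0.008, 0.179, -0.004, 0.006, -0.004, 50, 0, 0, 0, 0, 0, 0, 50, -0.03, 0, 0.03, 0, 0, 0, 50, -0.03, 0, 0.04, 0, 0, 0, 50, -0.03, 0, 0.03, 0, 0, 0, 50, -0.04, 0, 0.03, 0, 0, 0, 50, -0.03, 0, 0.03, 0, 0, 0, 50, -0.03, 0, 0.04, 0, 0, 0, 50, -0.03, 0.001, 0.028, 0, 0, 0, 50, 0, 0, 0, 0, 0, 0, 50
```

View pics/side6.png

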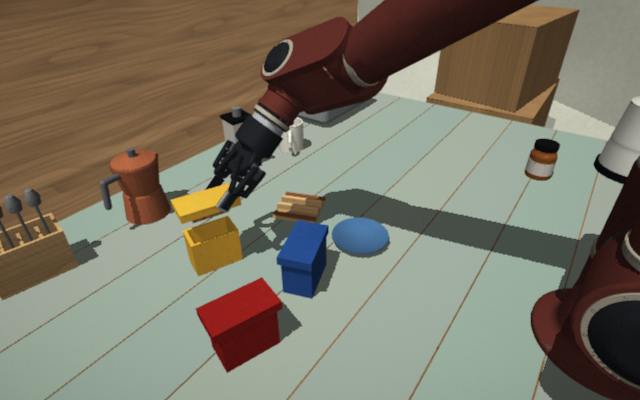

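{"api": "jog_arm", "payload": {
  "commands": [-0.16, 0.01, 0.18, -0.01, 0.01, -0.01, 50, -0.17, 0.01, 0.19, -0.01, 0.01, -0.01, 50, -0.163, 0.008, 0.179, -0.004, 0.006, -0.004, 50, 0, 0, 0, 0, 0, 0, 50, -0.03, 0, 0.03, 0, 0, 0, 50, -0.03, 0, 0.04, 0, 0, 0, 50, -0.03, 0, 0.03, 0, 0, 0, 50, -0.04, 0, 0.03, 0, 0, 0, 50, -0.03, 0, 0.03, 0, 0, 0, 50, -0.03, 0, 0.04, 0, 0, 0, 50, -0.03, 0.001, 0.028, 0, 0, 0, 50, 0, 0, 0, 0, 0, 0, 50]
}}

```text
t: 55.82
tool_pos: [0.6507, 0.2182, 0.0764]
tool_rot: [-2.15, -1.422, -0.876]
contact_force: [-2.4, -0.9, 6.2]
opening: 0.0605
grip_force: 61.1
```

```bash
python3 - <<'E'
from h import *
st(); look("lid_yellow")
E
```

```text
t55.8 q [-0.062  0.198  1.879  0.91   0.987 -0.158] tcp [0.6507 0.2182 0.0764] z [ 0.273  0.643 -0.715] F [-2.4 -0.9  6.2] open 0.0605 grip 61.1
pred lid mid [0.6551 0.2283 0.0849] z [ 0.003  0.003 -1.   ] x yaw -112.7
top 0.58 1039 [-52.8 -49.5  -9.6  31.8  38. ] [-30.7 -28.1  -1.1  28.1  30.5] [-10.2  -9.3  -7.   -4.5  -1.2]
  outer face z=-7.2 slopes 0.003 -0.003 rect [-7.2 -0.4] [95.  62.1] -0.5
side 0.62 1305 [-54.8 -52.6 -13.3  44.2  52.1] [-29.3 -26.    8.3  32.7  33.9] [-9.2 -8.3 -6.7  6.3  8.9]
  outer face z=-7.0 slopes -0.005 -0.018 rect [-0.5  6.5] [109.2  75.6] 0.8
```

Home. Release, retreat and check all.

{"api": "jog_arm", "payload": {
  "commands": [0, 0, 0, 0, 0, 0, 85, 0, 0, 0, 0, 0, 0, 85, 0, 0, 0, 0, 0, 0, 85, 0, 0, 0, 0, 0, 0, 85, 0, 0, 0, 0, 0, 0, 85, 0, 0, -0.67, 0, 0, 0, 85, 0, 0, -0.66, 0, 0, 0, 85, 0, 0, -0.67, 0, 0, 0, 85, -0.2, 0, -0.8, 0, 0, 0, 85, -0.2, 0, -0.8, 0, 0, 0, 85, 0, 0, 0, 0, 0, 0, 85, 0, 0, 0, 0, 0, 0, 85]
}}

```text
t: 57.52
tool_pos: [0.5841, 0.0636, 0.2121]
tool_rot: [-2.152, -1.422, -0.872]
contact_force: [0.3, 0.6, -0.2]
opening: 0.0846
grip_force: 0.0
```

```bash
python3 - <<'E'
from h import *
st(); placed("lid_yellow",[.6515,.2275],67); placed("lid_blue",[.4735,.1638],109); placed("lid_red",[.4604,.3376],70.5)
for c in ["top","side"]:
    d=eyes.get_image(c); cv2.imwrite(f"pics/{c}7.png",d["image"][:,:,::-1])
    for n in ["canister_yellow","saucer"]:
        m,p=seg(d,c,n)
        if m is not None:
            P=cloud(d,m); print(c,n,rect(P[(P[:,2]>.012)&(P[:,2]<.07)]))
E
```

```text
t57.5 q [-0.367 -0.116  1.946  0.792  1.362 -0.157] tcp [0.5841 0.0636 0.2121] z [ 0.272  0.641 -0.717] F [ 0.3  0.6 -0.2] open 0.0846 grip 0.0
top 0.74 1295 z [0.0889 0.0917 0.0941] slopes [0.005 0.001] [655.7 228.8] [112.1  62.9] 67.7
side 0.7 1316 z [0.0872 0.0914 0.0928] slopes [ 0.025 -0.013] [653.  228.4] [110.5  66. ] 67.9
top 0.88 1402 z [0.089  0.0915 0.0939] slopes [-0. -0.] [476.  164.1] [110.2  62.1] -70.8
side 0.7 1527 z [0.0885 0.0917 0.093 ] slopes [ 0.01  -0.005] [474.6 164.1] [112.6  62.8] -70.4
top 0.67 1448 z [0.0889 0.0916 0.094 ] slopes [0.001 0.004] [464.1 336.8] [110.8  61.9] 71.1
side 0.56 2645 z [0.0885 0.0917 0.0931] slopes [ 0.017 -0.008] [462.5 337. ] [110.5  65.1] 70.7
top canister_yellow (array([629. , 223.5]), array([100.4,  43.3]), -83.0)
top saucer (array([448.7,   9.1]), array([117.1, 114.8]), -0.2)
side canister_yellow (array([638.3, 246.6]), array([107.9,  49.6]), 36.3)
side saucer (array([446.,   9.]), array([119.6, 119. ]), -48.4)
```

View pics/side7.png

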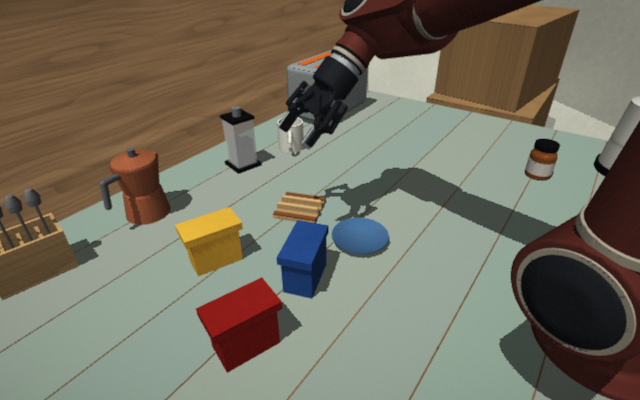

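All three lids are flat at 91–92 mm, which is 16 mm above the rim. The yellow one is at (210,228), blue at (305,243) and red at (240,310). The saucer has not moved and the gripper is clear.

```bash
python3 -c "
from station import job; print(job.finish_job())"
```

```text
the job is handed in; nothing more can be done
None
```

All three lids (red, blue, yellow) were turned over and plugged home in their own canisters, lying flat on the rims, the saucer was left where it was, and the job was handed in at about 58 s; the hand-in returned no verdict.

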